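# Turn over the clamp jaw and lock it in the key machine's carriage

## Task

Fit the longer of the two steel clamp jaws to the key machine's carriage: it lies on the bench with its channelled face down, so turn it over and seat it channelled face up, flat and fully home in the carriage's pocket (either way round), without forcing it. Only then swing the hold-down arm over the jaw as far as its stop, and let go. Leave the shorter jaw and the other things on the bench where they are.

Things in the scene. Friction and masses are not known exactly. Their poses are not given: they have to be found in the camera images.
- jaw: Plain steel block, 52 (own x) x 32 (y) x 24 (z) mm, about 240 g; origin at its centre. Its +z face has an open channel, 14 mm wide, 10 mm deep, along its whole length between two 9 mm ribs; its -z face is plain with two small dark flush screw heads. Starts on the bench with +z down; must end with +z up. Stands stably on any long side.
- short_jaw: A shorter jaw of the same kind that does not belong in this pocket, 34 x 26 x 18 mm, also lying channel down; origin at its centre. Leave it alone.
- carriage: Aluminium carriage fixed to the bench: a plate 100 (x) x 70 (y) x 24 (z) mm with a rectangular pocket in the middle of its top, and on its -y side a block (60 x 32 x 24 mm, from y = -34 to -66 mm) carrying the clamp post. Origin at the centre of the plate's underside, z up.
- pocket (a point): Centre of the pocket's floor, 14 mm above the bench. The pocket is 54.5 mm long (this frame's x), 34.5 mm wide (y), 10 mm deep; its mouth, slightly chamfered, is level with the plate's top, 24 mm above the bench. A jaw fully home has its centre 12 mm above this point and sticks out 14 mm above the plate.
- clamp_pivot (a point): On the upright axis of the hold-down arm, 63 mm above the bench, 50 mm from the pocket's centre along the carriage's -y. Axes parallel to the carriage's.
- clamp_knob (a point): Middle of the upright black round knob (13 mm diameter, from 48 to 78 mm above the bench, this point at 63 mm) near the free end of the dark steel hold-down arm, 52 mm from the arm's axis. The arm is 14 mm wide, 7 mm thick, its underside 41 mm above the bench, 3 mm over a seated jaw. Own y points from axis to knob.
- clamp (a joint): Angle of the hold-down arm in rad. 0: at its stop, closed across the pocket, pointing along the carriage's +y from the post; it grows as the arm swings away clockwise seen from above (at 1.57 it points along the carriage's +x), up to 2.6. Light friction keeps it where it is left.
- padlock: Brass padlock lying on the bench, body 40 x 48 x 22 mm. A bystander; origin under its body.
- fob: Black key fob, 68 x 36 x 12 mm, lying on the bench. A bystander; origin under its middle.
- calipers: Steel calipers, about 200 mm long, lying on the bench. A bystander.
- screwdriver: Screwdriver lying on the bench. A bystander.
- key: Brass key, 47 mm long, lying on the bench. A bystander.
- oil: Upright clear oil bottle, 48 mm in diameter, 120 mm tall. A bystander.
- brush: Small brush lying on the bench. A bystander.
Things that resemble listed ones, but are neither listed nor needed, are in the scene too. What is shaped like the jaw but green or turquoise is not meant.

How it is judged:
On the way, in this order (a step that is already met when the one before it is completed fails the run):
1. the long jaw is home in the pocket, channelled face up, while the hold-down arm is still swung away (horizontal distance between jaw and pocket below 0.004 m and z of jaw in the frame of pocket below 0.0138 m and angle between jaw's own z axis and vertical below 0.08 rad and angle between the x axis of jaw and the x axis of pocket, either way round below 0.12 rad and value of joint clamp above 1 rad), for 0.2 s.
2. the hold-down arm is swung over the jaw to its stop (value of joint clamp below 0.15 rad), for 0.2 s.
At the end, for the whole second after the job is handed in: Long jaw at rest in the pocket, channelled face up: centre within 4 mm of the pocket centre, under 1.8 mm above fully home, level within 0.08 rad, in line within 0.12 rad (either way round); hold-down arm within 0.15 rad of its stop over it; all let go (horizontal distance between jaw and pocket below 0.004 m and z of jaw in the frame of pocket between 0.01 and 0.0138 m and angle between jaw's own z axis and vertical below 0.08 rad and angle between the x axis of jaw and the x axis of pocket, either way round below 0.12 rad and value of joint clamp below 0.15 rad and linear speed of jaw below 0.02 m/s); the robot touches nothing.
It fails at once if the jaw is forced against the carriage with more than 60 N (contact force between jaw and carriage above 60 N).
It fails at once if the short jaw or another thing on the bench is moved more than 25 mm (distance of any of short_jaw, padlock, fob, calipers, screwdriver, key, oil, brush from where it was at the start of the episode above 0.025 m).
It also fails if it takes over 72 s, if anything falls off the work surface, if the arm or the gripper's body presses on something with over 40 N, if the wrist force passes 120 N, or if a joint passes its speed limit or range.

## Robot

A 7-joint arm with a two-finger parallel gripper is mounted at the origin on the work surface. World frame = base frame: x ahead of the robot, y to its left, z up, the work surface at z = 0. Lengths are in m, angles in rad, forces in N, time in s.
With the tool pointing down it reaches from about 0.4 to 0.875 m from the base axis. Payload 19.3 kg.
Tool frame: the origin (TCP) lies at the very end of the fingers, on their centre line; the grasp point (between the pads) lies 19 mm behind it; z points along the fingers, y is the direction in which the jaws open and shut (so a half turn about z gives the same grasp; the last joint's range is limited). The gripper opens to 85 mm and grips with 20 to 120 N. Pads are 22 mm wide; open, the fingers measure 114 mm over their backs; the gripper's body (76 mm by 85 mm) begins 54 mm behind the grasp point. The pads swing forward as they close: fully open they stand 13 mm farther back than shut.
Start: joints at [1.102, 0.521, -0.036, 1.599, 0.021, 1.021, -0.113], TCP at [0.243, -0.576, 0.231] pointing down, gripper open.
Joint ranges: [-2.91, 2.91], [-0.3, 2.13], [-1.5, 1.42], [0.17, 2.43], [-1.26, 4.41], [0.16, 1.93], [-2.52, 2.52]. Speed limits (rad/s): [1.89, 1.89, 2.39, 2.39, 3.01, 3.01, 3.01].

## Interface

Orientations are given as [roll, pitch, yaw] about the fixed x, y, z axes, in that order (R = Rz(yaw) Ry(pitch) Rx(roll)).
In Python, from workcell import bot gives the robot as it stands.
- The arm moves only by the tool carry_out, never from a script. Its argument "targets" is a list of rows, each a list of 7 numbers: the shift along the tool's x, y, z in mm, then the turn, a rotation vector about the tool's x, y, z in units of 6 degrees (1.0 is 6 degrees), then the closure in counts, from 0 (fully open) to 255 (shut). A call has 1 to 5 rows; each row shifts and turns the commanded pose from where the row before left it, along the tool's axes as they then stand; what a row does not reach is not made up. A row lasts 1/12 s, in which the tool goes at most 41.7 mm and 7.16 degrees, less where a joint would pass 70% of its speed; a pose out of reach is approached as far as the arm can. A call is refused whole if a number of a shift passes 41.7 or a number of a turn 1, either way. A call with a gripper value outside its range is refused whole. The fingers move at their own pace and stop on an object; "force" is the grip in N (left out, the last holds). Time passes only in rows, so rows that do not move let the fingers close. It gives the time, the measured TCP pose, the force and the opening at its end, in the units of the state.
- bot.observe(): the state, without advancing time (a new reading comes with each control period).
- bot.grab_frame(name): name is "scene" or "top"; returns a dict with "color" (420x560x3 uint8, red, green, blue), "z_map" (420x560 float32, m along the optical axis (not along the pixel's ray), 0 where there is no reading), "K" (3x3 intrinsics, pixels), "k1" (the pictures are not rectified: a ray, as slopes to the right and down, at radius r is drawn at 1 + k1 r^2 times it, then the intrinsics apply), "cam_to_world" (4x4, takes a point from camera to world coordinates). Camera axes: x right, y down, z forward; pixel columns grow to the right and rows downward; lengths in m; the calibration is good to about 2 mm. A picture is of the moment at which its call begins.
- bot.job_done(): hands the job in, once; it reports no verdict.
The state is a dict: "clock": time; "qpos": joint angles; "qd": joint speeds; "joint_efforts": joint torques, N m; "position": TCP position; "tool_rot": TCP orientation; "force": force on the tool from outside, world axes, zero at the start; "moment": the same for the moment, N m; "grip_width": finger opening in m.
Only numpy, scipy, OpenCV 4.12 (cv2) and the standard library are available. Lean on these libraries where they do the work, as an engineer would, in place of code of your own. Each camera call takes 0.05 s, during which the arm holds its last target. There are 200 camera calls.

## Working session

There is one attempt and no reset: what is moved stays moved. The work goes in short steps, Python scripts to look and compute and a tool call to move; the robot and the scene stay as the last step left them, time stands still between calls to the robot, and variables do not carry over. Pictures are saved under pics/ and viewed, about 8 in all and at most 12, crops included, and the job is handed in when it is done.

Besides the shell and the picture viewer there is one more tool, called after "Call:" as name([rows], argument=value, ...), one row to a line, values as JSON. carry_out: Moves the arm, as the interface text tells. Its arguments: {"type":"object","properties":{"targets":{"type":"array","items":{"type":"array","items":{"type":"number"}}},"force":{"type":"number"}},"required":["targets"]}

```bash
ls; mkdir -p pics; cat > h.py <<'E'
import numpy as np,cv2
from workcell import bot
def save(n,f):
    cv2.imwrite(f'pics/{n}.png',f['color'][:,:,::-1])
def rays(f,uv):
    uv=np.asarray(uv,float).reshape(-1,1,2)
    k=np.array([f['k1'],0,0,0],float)
    p=cv2.undistortPoints(uv,np.array(f['K'],float),k).reshape(-1,2)
    return np.c_[p,np.ones(len(p))]
def plane(f,uv,z):
    T=np.array(f['cam_to_world']);d=rays(f,uv)@T[:3,:3].T;o=T[:3,3]
    return o+d*((z-o[2])/d[:,2])[:,None]
def cloud(f):
    h,w=f['z_map'].shape
    vv,uu=np.mgrid[:h,:w]
    d=rays(f,np.c_[uu.ravel(),vv.ravel()])*f['z_map'].reshape(-1,1)
    T=np.array(f['cam_to_world'])
    return (d@T[:3,:3].T+T[:3,3]).reshape(h,w,3)
E
python3 - <<'E'
from h import *
import pickle
print(bot.observe())
for n in('scene','top'):
    f=bot.grab_frame(n);pickle.dump(f,open(n+'.pkl','wb'));save(n+'0',f)
    print(n,f['K'],f['k1'],f['cam_to_world'])
E
```

```text
pics
{'clock': 0.0, 'qpos': array([ 1.10178147,  0.52203499, -0.0363272 ,  1.60000619,  0.0211893 ,
        1.02108423, -0.11279597]), 'qd': array([ 0.00104269, -0.00040133,  0.00010974,  0.00181234, -0.00086251,
       -0.00086196, -0.00031335]), 'joint_efforts': array([ 3.87241471e-04, -9.27129936e+01,  1.97998300e+00, -3.69930625e+01,
        1.77989923e-02,  8.24909192e-03, -5.30180409e-05]), 'position': array([ 0.24254193, -0.57565393,  0.23071331]), 'tool_rot': array([-3.14044676e+00,  7.25600993e-05,  3.98803156e-01]), 'force': array([-0.37851687, -0.80699518, -0.54531854]), 'moment': array([-0.00956845,  0.01417332,  0.01665209]), 'grip_width': 0.08528897594473214}
scene [[432.96880251   0.         274.28453402]
 [  0.         432.96880251 200.93893546]
 [  0.           0.           1.        ]] -0.11306133775323224 [[-0.05964727  0.63579508 -0.76954975  1.32507446]
 [ 0.99818795  0.04412122 -0.0409163   0.0195924 ]
 [ 0.00793909 -0.77059583 -0.6372747   0.75594863]
 [ 0.          0.          0.          1.        ]]
top [[459.93608481   0.         282.09795883]
 [  0.         459.93608481 205.63058488]
 [  0.           0.           1.        ]] 0.016276337783184085 [[-0.05134125 -0.97332212  0.22362495  0.30072373]
 [-0.99867429  0.04920594 -0.01511442 -0.00683493]
 [ 0.00370752 -0.22410448 -0.97455807  1.0838603 ]
 [ 0.          0.          0.          1.        ]]
```

View pics/scene0.png

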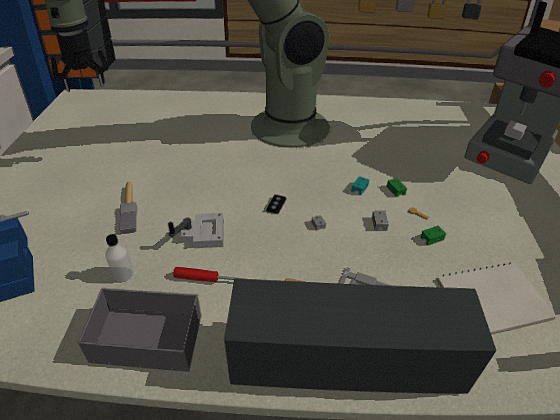

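View pics/top0.png

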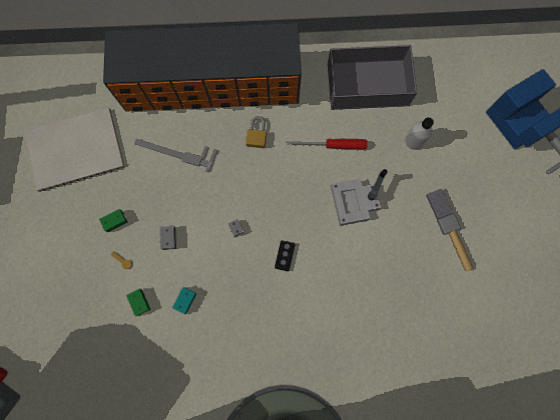

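The top view shows the long jaw at about (167,237), the short jaw at (237,228) and the carriage at (353,202), with its clamp arm swung away up to (383,173). I'll measure these in detail next.

```bash
python3 - <<'E'
from h import *
import pickle
ft=pickle.load(open('top.pkl','rb'));fs=pickle.load(open('scene.pkl','rb'))
def crop(f,u,v,w,h,s): return cv2.resize(f['color'][v:v+h,u:u+w,::-1],None,fx=s,fy=s,interpolation=cv2.INTER_CUBIC)
a=crop(ft,140,210,50,50,8);b=crop(ft,320,160,80,75,5)
c=crop(fs,365,205,50,30,8);d=crop(fs,160,205,80,50,5)
im=np.zeros((600,800,3),np.uint8)
im[:375,:400]=b;im[:400,400:]=a
im[375:600,:400]=d[:225];im[400:600,400:]=c[:200]
cv2.imwrite('pics/crop1.png',im)
P=cloud(ft)
for (u,v) in [(167,237),(165,230),(167,215),(352,205),(340,195),(351,200),(345,215),(375,187),(381,174),(374,200)]: print(u,v,P[v,u].round(4))
def rect(f,mask,z):
    n,l,s,c=cv2.connectedComponentsWithStats(mask.astype(np.uint8))
    for i in range(1,n):
        if s[i,4]<60: continue
        k=np.argwhere(l==i)[:,::-1]
        p=plane(f,k,z)
        print(c[i].round(1),s[i,4],p.mean(0).round(4),cv2.minAreaRect((p[:,:2]*1000).astype(np.float32)))
for n,f in(('top',ft),('scene',fs)):
    P=cloud(f);x,y,z=P[...,0],P[...,1],P[...,2]
    print(n)
    ok=(f['z_map']>0)&(x>.35)&(x<.75)&(y>-.35)&(y<.4)
    rect(f,ok&(z>.017)&(z<.03),.024)
    rect(f,ok&(z>.034)&(z<.1),.048)
E
```

```text
167 237 [0.4833 0.2485 0.0206]
165 230 [0.5001 0.2531 0.0208]
167 215 [0.5398 0.2531 0.0022]
352 205 [ 0.5394 -0.1903  0.0135]
340 195 [ 0.5623 -0.1618  0.0261]
351 200 [ 0.5507 -0.1882  0.0181]
345 215 [ 0.5141 -0.1702  0.0227]
375 187 [ 0.5719 -0.2416  0.0484]
381 174 [ 0.5982 -0.255   0.0636]
374 200 [ 0.5466 -0.2417  0.0238]
top
[256.  137.2] 304 [0.7188 0.0317 0.024 ] ((719.1046752929688, 31.510316848754883), (47.780250549316406, 44.39488983154297), 81.31449127197266)
[347. 143.] 368 [ 0.6925 -0.1896  0.024 ] ((691.486083984375, -185.965576171875), (105.25882720947266, 23.243423461914062), 87.09490203857422)
[354.5 200.4] 1180 [ 0.5482 -0.1954  0.024 ] ((550.0389404296875, -200.85269165039062), (101.53815460205078, 101.80399322509766), 8.678256034851074)
[112.2 219.5] 313 [0.5308 0.3754 0.024 ] ((530.755126953125, 375.8197937011719), (34.864994049072266, 53.90370178222656), 27.815235137939453)
[235.7 227.1] 127 [0.498  0.0878 0.024 ] ((497.7799072265625, 87.98229217529297), (34.158668518066406, 24.973413467407227), 24.180654525756836)
[166.4 236.8] 320 [0.4833 0.2491 0.024 ] ((4
[... 1119 characters left out ...]
0 [0.5067 0.0887 0.024 ] ((507.3717041015625, 89.23005676269531), (35.2859992980957, 25.358667373657227), 23.29167938232422)
[433.2 232.7] 222 [0.5373 0.3739 0.024 ] ((538.1301879882812, 374.81207275390625), (38.221038818359375, 58.69675827026367), 26.0499267578125)
[195.2 272.8] 382 [ 0.703  -0.1876  0.024 ] ((703.9744262695312, -185.4287567138672), (104.6383056640625, 27.1450252532959), 86.1650161743164)
[178.6 226. ] 208 [ 0.5804 -0.2498  0.048 ] ((581.2543334960938, -246.9942169189453), (51.71504211425781, 63.057952880859375), 29.181180953979492)
[122.7 258. ] 268 [ 0.6932 -0.3522  0.048 ] ((691.087158203125, -353.92333984375), (85.79109191894531, 26.596452713012695), 30.364791870117188)
```

View pics/crop1.png

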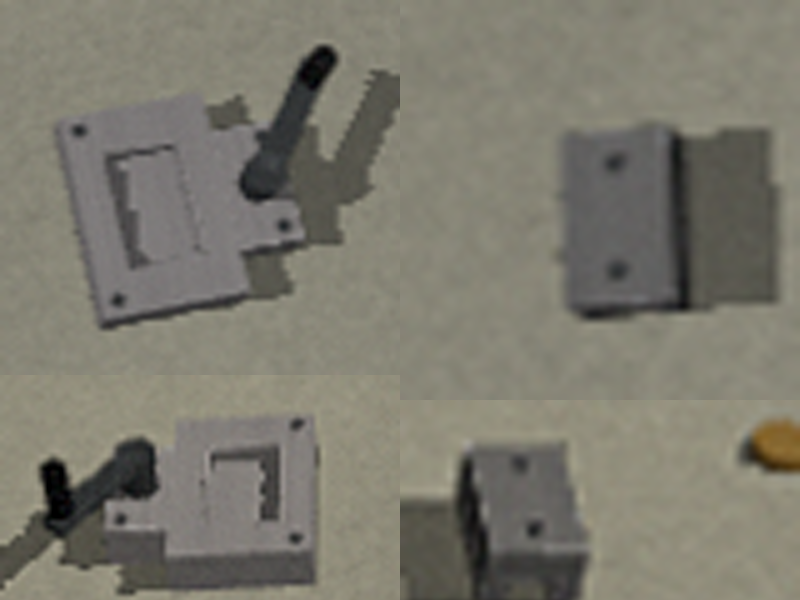

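Jaw plain face up at top pixel (167,237); pocket mouth around (351,201); hold-down arm pointing from post (372,196) to knob (384,171), so swung well away. I'll refine these by edge fits in both views.

```bash
cat >> h.py <<'E'
from scipy.ndimage import map_coordinates
def project(f,X):
    T=np.linalg.inv(np.array(f['cam_to_world']))
    r,_=cv2.Rodrigues(T[:3,:3])
    return cv2.projectPoints(np.asarray(X,float).reshape(-1,1,3),r,T[:3,3],np.array(f['K'],float),np.array([f['k1'],0,0,0],float))[0].reshape(-1,2)
def edge(f,a,b,out,z,w=.006,n=25,trim=.15,sgn=0):
    """offset (mm, along out) of strongest edge near segment a-b (world xy) at height z"""
    g=cv2.GaussianBlur(f['color'],(3,3),0).astype(float).sum(2)
    a,b,out=map(np.array,(a,b,out)); s=np.arange(-w,w+1e-9,.0005); r=[]
    t=np.linspace(trim,1-trim,n)
    prof=[]
    for k in t:
        p=a+(b-a)*k
        X=np.c_[p+s[:,None]*out,np.full(len(s),z)]
        uv=project(f,X); prof.append(map_coordinates(g,[uv[:,1],uv[:,0]],order=1))
    d=np.gradient(np.array(prof),axis=1)
    m=d.mean(0); e=(np.abs(m) if sgn==0 else sgn*m)
    off=[s[np.argmax((np.abs(r) if sgn==0 else sgn*r))]*1e3 for r in d]
    tt=(t-.5)*np.linalg.norm(b-a)*1e3
    ok=np.abs(off-np.median(off))<1.5
    sl=np.polyfit(tt[ok],np.array(off)[ok],1)
    return round(s[np.argmax(e)]*1e3,2),round(float(np.median(off)),2),round(float(sl[0]),3),int(ok.sum()),round(m[np.argmax(e)],1)
def rectedges(f,c,yaw,L,W,z,sides='+x -x +y -y',**k):
    x=np.array([np.cos(yaw),np.sin(yaw)]);y=np.array([-x[1],x[0]]);c=np.array(c)
    for sd in sides.split():
        u,v,h,l=(x,y,L/2,W/2) if sd[1]=='x' else (y,x,W/2,L/2)
        if sd[0]=='-': u=-u
        print('  ',sd,edge(f,c+u*h-v*l,c+u*h+v*l,u,z,**k))
E
python3 - <<'E'
from h import *
import pickle
for n in('top','scene'):
    f=pickle.load(open(n+'.pkl','rb'))
    print(n,'jaw');rectedges(f,(.4834,.2489),np.radians(3.2),.052,.032,.024)
    print(n,'plate');rectedges(f,(.548,-.186),np.radians(8.7),.100,.070,.024,sides='+x -x +y')
    print(n,'pocket');rectedges(f,(.548,-.186),np.radians(8.7),.0545,.0345,.024)
f=pickle.load(open('top.pkl','rb'))
print(plane(f,[[320+78/5,160+130/5],[320+117/5,160+300/5]],.024), 'knob',plane(f,[384,171],.078),'post',plane(f,[372.4,196],.048))
E
```

```text
top jaw
   +x (np.float64(-0.5), 0.0, -0.091, 13, np.float64(7.7))
   -x (np.float64(3.5), 3.0, -0.004, 25, np.float64(19.8))
   +y (np.float64(0.0), 0.0, -0.045, 24, np.float64(8.5))
   -y (np.float64(0.0), 0.0, 0.045, 21, np.float64(-14.1))
top plate
   +x (np.float64(0.0), 0.0, 0.004, 18, np.float64(2.6))
   -x (np.float64(4.0), 4.5, -0.022, 24, np.float64(19.7))
   +y (np.float64(5.5), 5.5, -0.004, 23, np.float64(7.4))
top pocket
   +x (np.float64(2.0), 2.0, 0.049, 15, np.float64(10.1))
   -x (np.float64(0.5), -0.5, -0.049, 14, np.float64(2.4))
   +y (np.float64(2.0), 1.5, 0.005, 20, np.float64(12.0))
   -y (np.float64(0.5), 0.0, 0.017, 18, np.float64(2.9))
scene jaw
   +x (np.float64(1.0), 2.5, 0.013, 12, np.float64(-7.6))
   -x (np.float64(-2.5), -2.5, 0.01, 13, np.float64(7.2))
   +y (np.float64(-1.5), -1.5, 0.036, 13, np.float64(10.5))
   -y (np.float64(1.0), 3.0, -0.04, 7, np.float64(-13.8))
scene plate
   +x (np.float64(2.5), 3.5, 0.014, 17, np.float64(-9.0))
   -x (np.float64(-3.0), -4.5, 0.001, 12, np.float64(2.8))
   +y (np.float64(3.0), 3.0, 0.002, 22, np.float64(7.8))
scene pocket
   +x (np.float64(1.5), 1.0, 0.03, 14, np.float64(1.2))
   -x (np.float64(-4.0), -6.0, -0.0, 20, np.float64(8.7))
   +y (np.float64(1.0), 1.0, 0.036, 25, np.float64(18.9))
   -y (np.float64(0.0), -1.0, -0.019, 14, np.float64(2.6))
[[ 0.58551683 -0.15336587  0.024     ]
 [ 0.50207835 -0.16525722  0.024     ]] knob [[ 0.60081777 -0.25899692  0.078     ]] post [[ 0.55074619 -0.23353206  0.048     ]]
```

```bash
cat >> h.py <<'E'
from scipy.spatial.transform import Rotation as Ro
def eul(d): return Ro.from_euler('xyz',d,degrees=True)
def pose(): 
    s=bot.observe(); return np.array(s['position']),Ro.from_euler('xyz',s['tool_rot']),s
def go(p,R,p0=None,R0=None):
    """print total shift (tool axes, mm, before turning; and in target axes) and turn (6deg units)"""
    if p0 is None: p0,R0,_=pose()
    d=np.array(p)-p0
    print('shift now-axes',(R0.inv().apply(d)*1e3).round(1),'target-axes',(R.inv().apply(d)*1e3).round(1),'turn',((R0.inv()*R).as_rotvec(degrees=True)/6).round(2))
E
python3 - <<'E'
from h import *
p,R,s=pose()
go((.42,-.15,.2),R)
go((.483,.249,.2),eul((180,0,92)),np.array((.42,-.15,.2)),R)
E
```

```text
shift now-axes [ 328.8 -323.4   31.1] target-axes [ 328.8 -323.4   31.1] turn [0. 0. 0.]
shift now-axes [ 2.130e+02 -3.432e+02  3.000e-01] target-axes [396.6  76.9   0. ] turn [-1.000e-02 -1.000e-02 -1.153e+01]
```

Call:
carry_out([
  [22, -21.6, 2, 0, 0, 0, 0],
  [22, -21.6, 2, 0, 0, 0, 0],
  [22, -21.6, 2, 0, 0, 0, 0],
  [22, -21.6, 2, 0, 0, 0, 0],
  [22, -21.6, 2, 0, 0, 0, 0],
], force=60)

```text
clock: 0.52
position: [0.3023, -0.4322, 0.221]
tool_rot: [-3.141, 0.0, 0.399]
force: [0.4, 0.1, 0.4]
grip_width: 0.0854
```

Call:
carry_out([
  [22, -21.6, 2, 0, 0, 0, 0],
  [22, -21.6, 2, 0, 0, 0, 0],
  [22, -21.6, 2, 0, 0, 0, 0],
  [22, -21.6, 2, 0, 0, 0, 0],
  [22, -21.6, 2, 0, 0, 0, 0],
])

```text
clock: 0.93
position: [0.3617, -0.29, 0.2111]
tool_rot: [-3.141, 0.0, 0.399]
force: [0.8, -1.2, 0.0]
grip_width: 0.0855
```

Call:
carry_out([
  [22, -21.6, 2, 0, 0, 0, 0],
  [22, -21.6, 2, 0, 0, 0, 0],
  [22, -21.6, 2, 0, 0, 0, 0],
  [22, -21.6, 2, 0, 0, 0, 0],
  [22, -21.6, 2, 0, 0, 0, 0],
])

```text
clock: 1.35
position: [0.4212, -0.1478, 0.2012]
tool_rot: [-3.142, 0.0, 0.399]
force: [0.9, -0.8, -0.3]
grip_width: 0.0857
```

Call:
carry_out([
  [21.3, -34, 0, 0, 0, 0, 0],
  [21.3, -34, 0, 0, 0, 0, 0],
  [21.3, -34, 0, 0, 0, 0, 0],
  [21.3, -34, 0, 0, 0, 0, 0],
  [21.3, -34, 0, 0, 0, 0, 0],
])

```text
clock: 1.77
position: [0.4529, 0.0507, 0.2013]
tool_rot: [3.142, 0.0, 0.399]
force: [1.3, 0.3, 0.0]
grip_width: 0.0852
```

Call:
carry_out([
  [21.3, -34, 0, 0, 0, 0, 0],
  [21.3, -34, 0, 0, 0, 0, 0],
  [21.3, -34, 0, 0, 0, 0, 0],
  [21.3, -34, 0, 0, 0, 0, 0],
  [21.3, -34, 0, 0, 0, 0, 0],
])

```text
clock: 2.18
position: [0.4851, 0.2487, 0.2011]
tool_rot: [3.141, 0.0, 0.399]
force: [1.5, 0.1, 1.1]
grip_width: 0.0851
```

Call:
carry_out([
  [0, 0, 0, 0, 0, -1, 0],
  [0, 0, 0, 0, 0, -1, 0],
  [0, 0, 0, 0, 0, -1, 0],
  [0, 0, 0, 0, 0, -1, 0],
  [0, 0, 0, 0, 0, -1, 0],
])

```text
clock: 2.6
position: [0.4851, 0.2467, 0.201]
tool_rot: [-3.141, 0.001, 0.928]
force: [0.2, 0.1, -0.1]
grip_width: 0.0854
```

Call:
carry_out([
  [0, 0, 0, 0, 0, -1, 0],
  [0, 0, 0, 0, 0, -1, 0],
  [0, 0, 0, 0, 0, -1, 0],
  [0, 0, 0, 0, 0, -1, 0],
  [0, 0, 0, 0, 0, -1, 0],
])

```text
clock: 3.02
position: [0.4851, 0.2467, 0.2011]
tool_rot: [-3.141, 0.0, 1.451]
force: [-0.1, -0.5, 0.4]
grip_width: 0.0855
```

Call:
carry_out([
  [0, 0, 0, 0, 0, -1, 0],
  [0, 0, 0, 0, 0, -0.5, 0],
  [0, 0, 0, 0, 0, 0, 0],
])

```text
clock: 3.27
position: [0.4852, 0.2465, 0.201]
tool_rot: [-3.141, 0.0, 1.606]
force: [0.7, 0.2, -0.5]
grip_width: 0.0855
```

Call:
carry_out([
  [0, 0, 0, 0, 1, 0, 0],
  [0, 0, 0, 0, 1, 0, 0],
  [0, 0, 0, 0, 1, 0, 0],
  [0, 0, 0, 0, 1, 0, 0],
])

```text
clock: 3.6
position: [0.4857, 0.2469, 0.202]
tool_rot: [3.14, -0.419, 1.601]
force: [1.2, 0.8, -1.1]
grip_width: 0.0852
```

Call:
carry_out([
  [0, 0, 0, 0, 1, 0, 0],
  [0, 0, 0, 0, 1, 0, 0],
  [0, 0, 0, 0, 1, 0, 0],
  [0, 0, 0, 0, 0.5, 0, 0],
  [0, 0, 0, 0, 0, 0, 0],
])

```text
clock: 4.02
position: [0.4855, 0.2443, 0.1993]
tool_rot: [-3.133, -0.784, 1.59]
force: [0.1, -0.5, -1.9]
grip_width: 0.0855
```

```bash
python3 -c "
from h import *
s=bot.observe();print(s['qpos'].round(2),s['position'],s['tool_rot'])"
```

```text
[ 0.65  0.78 -1.13  2.01 -0.13  0.52 -0.13] [0.48553451 0.24434965 0.1992942 ] [-3.13252243 -0.78438248  1.59038227]
```

Call:
carry_out([
  [0, 0, 0, 0, -1, 0, 0],
  [0, 0, 0, 0, -1, 0, 0],
  [0, 0, 0, 0, -1, 0, 0],
  [0, 0, 0, 0, -1, 0, 0],
  [0, 0, 0, 0, -1, 0, 0],
])

```text
clock: 4.43
position: [0.4855, 0.2476, 0.2031]
tool_rot: [3.138, -0.271, 1.603]
force: [0.9, 0.8, -0.5]
grip_width: 0.0857
```

Call:
carry_out([
  [0, 0, 0, 0, -1, 0, 0],
  [0, 0, 0, 0, -1, 0, 0],
  [0, 0, 0, 0, -1, 0, 0],
  [0, 0, 0, 0, -1, 0, 0],
  [0, 0, 0, 0, -1, 0, 0],
])

```text
clock: 4.85
position: [0.4852, 0.2485, 0.2034]
tool_rot: [3.136, 0.248, 1.602]
force: [-0.6, -1.1, -0.7]
grip_width: 0.0854
```

Call:
carry_out([
  [0, 0, 0, 0, -1, 0, 0],
  [0, 0, 0, 0, -1, 0, 0],
  [0, 0, 0, 0, -1, 0, 0],
  [0, 0, 0, 0, -1, 0, 0],
  [0, 0, 0, 0, -1, 0, 0],
])

```text
clock: 5.27
position: [0.4847, 0.2491, 0.2029]
tool_rot: [3.135, 0.771, 1.6]
force: [-0.1, -0.4, -0.6]
grip_width: 0.0853
```

```bash
python3 -c "
from h import *
s=bot.observe();print(s['qpos'].round(2),s['position'],s['tool_rot'])"
```

```text
[-0.66  0.75 -0.34  1.54  0.64  1.6  -1.19] [0.48471729 0.24912344 0.20293285] [3.13458135 0.77054406 1.60027728]
```

```bash
python3 - <<'E'
from h import *
p,R,s=pose()
z=R.apply([0,0,1]);c=np.array((.4836,.2489,.012));print(z)
go(c+.002*z,R)
E
```

```text
[ 0.02753896 -0.69599928 -0.71751419]
shift now-axes [132.9  -2.1 139.1] target-axes [132.9  -2.1 139.1] turn [0. 0. 0.]
```

Call:
carry_out([
  [33, -1, 0, 0, 0, 0, 0],
  [33, -1, 0, 0, 0, 0, 0],
  [33, 0, 0, 0, 0, 0, 0],
  [33, 0, 0, 0, 0, 0, 0],
  [1, 0, 20, 0, 0, 0, 0],
])

```text
clock: 5.68
position: [0.4772, 0.3364, 0.0924]
tool_rot: [3.141, 0.763, 1.61]
force: [0.6, 0.4, -1.0]
grip_width: 0.0855
```

Call:
carry_out([
  [0, 0, 25, 0, 0, 0, 0],
  [0, 0, 25, 0, 0, 0, 0],
  [0, 0, 25, 0, 0, 0, 0],
  [0, 0, 15, 0, 0, 0, 0],
  [0, 0, 5, 0, 0, 0, 0],
])

```text
clock: 6.1
position: [0.482, 0.2622, 0.0257]
tool_rot: [3.14, 0.768, 1.602]
force: [0.2, -0.2, -0.1]
grip_width: 0.0853
```

```bash
python3 - <<'E'
from h import *
p,R,s=pose()
print(s['qpos'].round(2),p,s['tool_rot'],s['force'])
z=R.apply([0,0,1]);c=np.array((.4836,.2489,.012))
go(c+.002*z,R)
E
```

```text
[-0.69  1.01 -0.32  1.54  0.71  1.4  -1.34] [0.48199622 0.2621543  0.02572959] [3.13953626 0.76846256 1.60225131] [ 0.16684499 -0.23557128 -0.05015674]
shift now-axes [-0.   1.1 21.1] target-axes [-0.   1.1 21.1] turn [0. 0. 0.]
```

Call:
carry_out([
  [0, 1, 10, 0, 0, 0, 0],
  [0, 0, 8, 0, 0, 0, 0],
  [0, 0, 3, 0, 0, 0, 0],
  [0, 0, 0, 0, 0, 0, 0],
  [0, 0, 0, 0, 0, 0, 60],
])

```text
clock: 6.52
position: [0.4834, 0.2489, 0.0106]
tool_rot: [-3.139, 0.766, 1.606]
force: [-0.4, 0.3, -0.5]
grip_width: 0.0755
```

Call:
carry_out([
  [0, 0, 0, 0, 0, 0, 120],
  [0, 0, 0, 0, 0, 0, 255],
  [0, 0, 0, 0, 0, 0, 255],
  [0, 0, 0, 0, 0, 0, 255],
  [0, 0, 0, 0, 0, 0, 255],
])

```text
clock: 6.93
position: [0.4834, 0.249, 0.0109]
tool_rot: [-3.139, 0.766, 1.606]
force: [-0.3, 3.4, 7.1]
grip_width: 0.0504
```

Call:
carry_out([
  [0, 0, 0, 0, 0, 0, 255],
  [0, 0, 0, 0, 0, 0, 255],
  [0, 0, 0, 0, 0, 0, 255],
])

```text
clock: 7.18
position: [0.4834, 0.2491, 0.0109]
tool_rot: [-3.139, 0.766, 1.606]
force: [-0.6, 2.8, 6.5]
grip_width: 0.0502
```

```bash
python3 - <<'E'
from h import *
p,R,s=pose()
print(p,s['tool_rot'],s['force'],s['grip_width'])
ims=[]
for n,(u,v) in (('top',(100,150)),('scene',(300,130))):
    f=bot.grab_frame(n); ims.append(cv2.resize(f['color'][v:v+150,u:u+200,::-1],None,fx=2,fy=2,interpolation=cv2.INTER_CUBIC))
cv2.imwrite('pics/g1.png',np.hstack(ims))
E
```

```text
[0.4834351  0.24908068 0.01091633] [-3.13936755  0.7659132   1.60616703] [-0.59142551  2.75482718  6.50328796] 0.050207876131227916
```

View pics/g1.png

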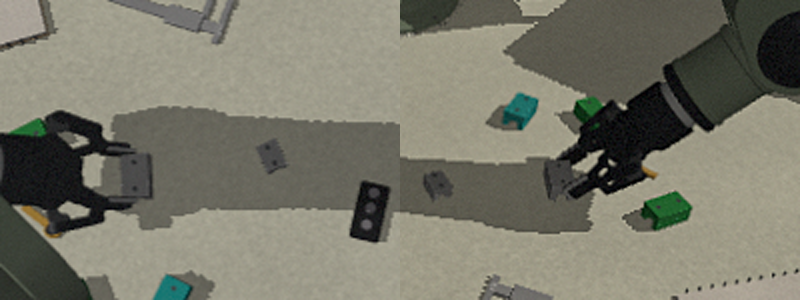

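Jaw is gripped by its ends. Lift and roll it 90°.

Call:
carry_out([
  [-7, 0, -7, 0, 0, 0, 255],
  [-14, 0, -14.5, 0, 0, 0, 255],
  [-14, 0, -14.5, 0, 0, 0, 255],
  [0, 0, 0, 0, 1, 0, 255],
  [0, 0, 0, 0, 1, 0, 255],
])

```text
clock: 7.7
position: [0.4831, 0.2502, 0.0613]
tool_rot: [-3.14, 0.552, 1.608]
force: [0.6, -0.6, -3.7]
grip_width: 0.0503
```

Call:
carry_out([
  [0, 0, 0, 0, 1, 0, 255],
  [0, 0, 0, 0, 1, 0, 255],
  [0, 0, 0, 0, 1, 0, 255],
  [0, 0, 0, 0, 1, 0, 255],
  [0, 0, 0, 0, 1, 0, 255],
])

```text
clock: 8.12
position: [0.4839, 0.2484, 0.062]
tool_rot: [3.141, 0.029, 1.605]
force: [0.2, 0.0, -4.4]
grip_width: 0.0504
```

Call:
carry_out([
  [0, 0, 0, 0, 1, 0, 255],
  [0, 0, 0, 0, 1, 0, 255],
  [0, 0, 0, 0, 1, 0, 255],
  [0, 0, 0, 0, 1, 0, 255],
  [0, 0, 0, 0, 1, 0, 255],
])

```text
clock: 8.53
position: [0.4841, 0.2476, 0.0618]
tool_rot: [3.141, -0.486, 1.605]
force: [0.1, -0.0, -5.6]
grip_width: 0.0506
```

Call:
carry_out([
  [0, 0, 0, 0, 1, 0, 255],
  [0, 0, 0, 0, 1, 0, 255],
  [0, 0, 0, 0, 1, 0, 255],
  [0, 0, 0, 0, 0, 0, 255],
  [0, 0, 0, 0, 0, 0, 255],
])

```text
clock: 8.95
position: [0.483, 0.2469, 0.059]
tool_rot: [-3.131, -0.797, 1.594]
force: [-1.0, 0.5, -0.9]
grip_width: 0.0506
```

```bash
python3 - <<'E'
from h import *
p,R,s=pose()
print(p,s['tool_rot'],s['force'],s['grip_width'],s['qpos'].round(2))
go((.4835,.249,.0146),eul(np.degrees((-3.1394,.766-np.pi/2,1.606))))
ims=[]
for n,(u,v) in (('top',(100,150)),('scene',(300,130))):
    f=bot.grab_frame(n); ims.append(cv2.resize(f['color'][v:v+150,u:u+200,::-1],None,fx=2,fy=2,interpolation=cv2.INTER_CUBIC))
cv2.imwrite('pics/g2.png',np.hstack(ims))
E
```

```text
[0.48304496 0.24690264 0.05901472] [-3.13118703 -0.79723602  1.5938963 ] [-0.99069351  0.54462412 -0.94886806] 0.0506236205022868 [ 0.63  1.12 -1.11  2.04  0.44  0.34 -0.46]
shift now-axes [-30.3   0.8  32.5] target-axes [-30.6   0.6  32.3] turn [ 0.    0.07 -0.08]
```

View pics/g2.png

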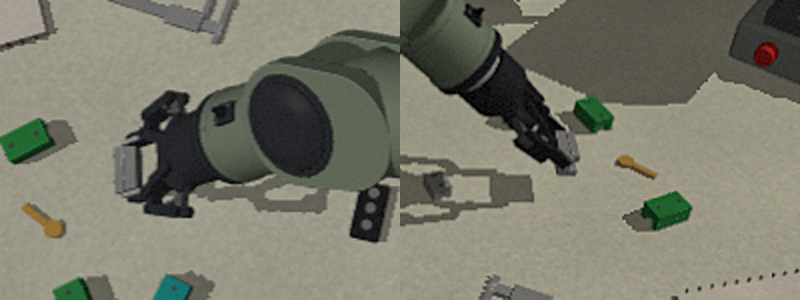

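The jaw is now held with its long side down, at about (127,165) in the left half of the crop. The key is untouched at (45,220). Next is lowering it.

Call:
carry_out([
  [-9, 0.5, 10, 0, 0, 0, 255],
  [-10, 0, 10, 0, 0, 0, 255],
  [-8, 0, 8, 0, 0, 0, 255],
  [-2, 0, 2, 0, 0, 0, 255],
  [0, 0, 0, 0, 0, 0, 255],
])

```text
clock: 9.47
position: [0.4834, 0.25, 0.0182]
tool_rot: [-3.138, -0.796, 1.604]
force: [-0.0, 0.7, -0.7]
grip_width: 0.0505
```

```bash
python3 - <<'E'
from h import *
p,R,s=pose()
print(p,s['tool_rot'],s['force'],s['qpos'].round(2))
go((.4835,.249,.0146),eul(np.degrees((-3.1394,.766-np.pi/2,1.606))))
E
```

```text
[0.48339805 0.25003156 0.01819392] [-3.13811554 -0.79604683  1.60366615] [-0.02331529  0.68163696 -0.70599336] [ 0.59  1.18 -1.05  2.03  0.48  0.29 -0.44]
shift now-axes [-3.3  0.1  1.8] target-axes [-3.3  0.1  1.7] turn [ 0.    0.08 -0.02]
```

Call:
carry_out([
  [-1.5, 0, 1.4, 0, 0.08, 0, 255],
  [-0.7, 0, 0.7, 0, 0, 0, 255],
  [0, 0, 0, 0, 0, 0, 255],
])

```text
clock: 9.72
position: [0.484, 0.2507, 0.0175]
tool_rot: [3.141, -0.807, 1.606]
force: [-7.6, -14.8, 39.9]
grip_width: 0.0503
```

Call:
carry_out([
  [-0.5, 0, 0.5, 0, 0, 0, 255],
  [0, 0, 0, 0, 0, 0, 255],
])

```text
clock: 9.88
position: [0.4841, 0.2509, 0.017]
tool_rot: [3.141, -0.807, 1.607]
force: [-6.6, -12.9, 43.1]
grip_width: 0.0503
```

Call:
carry_out([
  [0.7, 0, -0.7, 0, 0, 0, 255],
  [0, 0, 0, 0, 0, 0, 100],
  [0, 0, 0, 0, 0, 0, 0],
  [0, 0, 0, 0, 0, 0, 0],
  [0, 0, 0, 0, 0, 0, 0],
])

```text
clock: 10.3
position: [0.4835, 0.2494, 0.0155]
tool_rot: [-3.137, -0.805, 1.602]
force: [-0.3, 0.2, -0.3]
grip_width: 0.0849
```

Call:
carry_out([
  [0, 0, -10, 0, 0, 0, 0],
  [0, 0, -20, 0, 0, 0, 0],
  [0, 0, -35, 0, 0, 0, 0],
  [0, 0, -35, 0, 0, 0, 0],
  [0, 0, 0, 0, 0, 0, 0],
])

```text
clock: 10.72
position: [0.4885, 0.1725, 0.0878]
tool_rot: [-3.141, -0.804, 1.599]
force: [2.5, -1.1, -0.2]
grip_width: 0.0853
```

```bash
python3 - <<'E'
from h import *
p,R,s=pose()
print(p,s['tool_rot'],s['force'],s['qpos'].round(2),s['grip_width'])
for n in('top','scene'):
    f=bot.grab_frame(n);P=cloud(f)
    m=(abs(P[...,0]-.484)<.045)&(abs(P[...,1]-.255)<.04)&(P[...,2]>.024)&(P[...,2]<.04)&(f['z_map']>0)
    k=np.argwhere(m)[:,::-1]
    q=plane(f,k,.032);print(n,m.sum(),P[m].mean(0).round(4),cv2.minAreaRect((q[:,:2]*1000).astype(np.float32)))
E
```

```text
[0.48851256 0.17250676 0.0878377 ] [-3.14133149 -0.80380585  1.59893245] [ 2.50483233 -1.09301586 -0.23426226] [ 0.82  1.13 -1.21  2.03  0.42  0.51 -0.37] 0.08533958638472765
top 251 [0.4818 0.2502 0.0327] ((482.51708984375, 249.2201385498047), (53.405216217041016, 25.141599655151367), 0.4978892505168915)
scene 163 [0.4896 0.2484 0.0318] ((489.4977111816406, 248.2880401611328), (58.614051818847656, 26.556838989257812), 1.6085269451141357)
```

```bash
python3 - <<'E'
from h import *
p,R,s=pose()
T=eul(np.degrees((3.1416,.775,1.59)));z=T.apply([0,0,1])
m=np.array((.484,.25,.16));go(m,R)
go(np.array((.4826,.2492,.016))-.1*z,T,m,R)
E
```

```text
shift now-axes [105.2  -0.8   2. ] target-axes [105.2  -0.8   2. ] turn [0. 0. 0.]
shift now-axes [ -4.3  -0.4 100.2] target-axes [100.2  -1.4   3.4] turn [ -0.02 -15.08   0.13]
```

Call:
carry_out([
  [26, 0, 0, 0, 0, 0, 0],
  [26, 0, 0, 0, 0, 0, 0],
  [26, 0, 0, 0, 0, 0, 0],
  [26, 0, 0, 0, 0, 0, 0],
  [0, 0, 0, 0, -1, 0, 0],
])

```text
clock: 11.23
position: [0.4829, 0.251, 0.1599]
tool_rot: [-3.133, -0.705, 1.599]
force: [-0.2, -1.8, -1.6]
grip_width: 0.0853
```

Call:
carry_out([
  [0, 0, 0, 0, -1, 0, 0],
  [0, 0, 0, 0, -1, 0, 0],
  [0, 0, 0, 0, -1, 0, 0],
  [0, 0, 0, 0, -1, 0, 0],
  [0, 0, 0, 0, -1, 0, 0],
])

```text
clock: 11.65
position: [0.484, 0.2497, 0.1609]
tool_rot: [-3.141, -0.172, 1.605]
force: [0.5, 0.2, -0.9]
grip_width: 0.0856
```

Call:
carry_out([
  [0, 0, 0, 0, -1, 0, 0],
  [0, 0, 0, 0, -1, 0, 0],
  [0, 0, 0, 0, -1, 0, 0],
  [0, 0, 0, 0, -1, 0, 0],
  [0, 0, 0, 0, -1, 0, 0],
])

```text
clock: 12.07
position: [0.4837, 0.2503, 0.1605]
tool_rot: [-3.141, 0.352, 1.607]
force: [-0.2, -0.6, -0.5]
grip_width: 0.0855
```

Call:
carry_out([
  [0, 0, 0, 0, -1, 0, 0],
  [0, 0, 0, 0, -1, 0, 0],
  [0, 0, 0, 0, -1, 0, 0],
  [0, 0, 0, 0, -1, 0, 0],
  [0, 0, 0, 0, 0, 0, 0],
])

```text
clock: 12.48
position: [0.4816, 0.252, 0.1573]
tool_rot: [-3.132, 0.773, 1.618]
force: [-0.8, 1.0, -1.0]
grip_width: 0.0855
```

Call:
carry_out([
  [30, 0, 0, 0, 0, 0, 0],
  [30, 0, 0, 0, 0, 0, 0],
  [30, 0, 0, 0, 0, 0, 0],
  [10, 0, 0, 0, 0, 0, 0],
  [0, 0, 0, 0, 0, 0, 0],
])

```text
clock: 12.9
position: [0.48, 0.3225, 0.0886]
tool_rot: [-3.134, 0.765, 1.613]
force: [0.6, -0.3, -0.3]
grip_width: 0.0856
```

```bash
python3 - <<'E'
from h import *
p,R,s=pose()
print(p,s['tool_rot'])
z=R.apply([0,0,1])
go(np.array((.4826,.2492,.016))+.002*z,R)
E
```

```text
[0.47999742 0.3225328  0.0885886 ] [-3.13378467  0.76526322  1.61271309]
shift now-axes [ -2.6   0.3 105.2] target-axes [ -2.6   0.3 105.2] turn [0. 0. 0.]
```

Call:
carry_out([
  [-2.6, 0, 30, 0, 0, 0, 0],
  [0, 0, 30, 0, 0, 0, 0],
  [0, 0, 25, 0, 0, 0, 0],
  [0, 0, 14, 0, 0, 0, 0],
  [0, 0, 6, 0, 0, 0, 0],
])

```text
clock: 13.32
position: [0.4841, 0.2443, 0.0168]
tool_rot: [-3.137, 0.767, 1.606]
force: [0.1, -0.6, -0.6]
grip_width: 0.0855
```

Call:
carry_out([
  [0, 0, 0, 0, 0, 0, 60],
  [0, 0, 0, 0, 0, 0, 120],
  [0, 0, 0, 0, 0, 0, 255],
  [0, 0, 0, 0, 0, 0, 255],
  [0, 0, 0, 0, 0, 0, 255],
])

```text
clock: 13.73
position: [0.4839, 0.2484, 0.0182]
tool_rot: [-3.14, 0.764, 1.607]
force: [0.2, 3.9, 8.8]
grip_width: 0.0503
```

Call:
carry_out([
  [0, 0, 0, 0, 0, 0, 255],
  [0, 0, 0, 0, 0, 0, 255],
  [0, 0, 0, 0, 0, 0, 255],
])

```text
clock: 13.98
position: [0.484, 0.2484, 0.0182]
tool_rot: [-3.14, 0.764, 1.607]
force: [-1.1, 2.9, 8.7]
grip_width: 0.0505
```

Call:
carry_out([
  [-7, 0, -7, 0, 0, 0, 255],
  [-14, 0, -14.5, 0, 0, 0, 255],
  [-14, 0, -14.5, 0, 0, 0, 255],
  [0, 0, 0, 0, 1, 0, 255],
  [0, 0, 0, 0, 1, 0, 255],
])

```text
clock: 14.4
position: [0.4835, 0.2492, 0.0683]
tool_rot: [-3.14, 0.55, 1.609]
force: [1.3, -0.0, -3.5]
grip_width: 0.0502
```

Call:
carry_out([
  [0, 0, 0, 0, 1, 0, 255],
  [0, 0, 0, 0, 1, 0, 255],
  [0, 0, 0, 0, 1, 0, 255],
  [0, 0, 0, 0, 1, 0, 255],
  [0, 0, 0, 0, 1, 0, 255],
])

```text
clock: 14.82
position: [0.4844, 0.2473, 0.069]
tool_rot: [3.141, 0.027, 1.606]
force: [0.6, -0.3, -2.5]
grip_width: 0.0501
```

Call:
carry_out([
  [0, 0, 0, 0, 1, 0, 255],
  [0, 0, 0, 0, 1, 0, 255],
  [0, 0, 0, 0, 1, 0, 255],
  [0, 0, 0, 0, 1, 0, 255],
  [0, 0, 0, 0, 1, 0, 255],
])

```text
clock: 15.23
position: [0.485, 0.2463, 0.069]
tool_rot: [3.14, -0.494, 1.606]
force: [0.4, -0.4, -4.2]
grip_width: 0.0505
```

Call:
carry_out([
  [0, 0, 0, 0, 1, 0, 255],
  [0, 0, 0, 0, 1, 0, 255],
  [0, 0, 0, 0, 1, 0, 255],
  [0, 0, 0, 0, 0, 0, 255],
  [0, 0, 0, 0, 0, 0, 255],
])

```text
clock: 15.65
position: [0.4839, 0.2457, 0.0662]
tool_rot: [-3.133, -0.806, 1.596]
force: [-0.8, 0.5, -2.6]
grip_width: 0.0499
```

```bash
python3 - <<'E'
from h import *
p,R,s=pose()
print(p,s['tool_rot'],s['force'],s['grip_width'],s['qpos'].round(2))
go((.4835,.249,.0166),eul(np.degrees((-3.1394,.766-np.pi/2,1.606))))
ims=[]
for n,(u,v) in (('top',(100,150)),('scene',(300,130))):
    f=bot.grab_frame(n); ims.append(cv2.resize(f['color'][v:v+150,u:u+200,::-1],None,fx=2,fy=2,interpolation=cv2.INTER_CUBIC))
cv2.imwrite('pics/g3.png',np.hstack(ims))
E
```

```text
[0.48389332 0.24569362 0.06623757] [-3.13253619 -0.80575126  1.59553539] [-0.78585859  0.53293037 -2.60829633] 0.04990201717558716 [ 0.67  1.17 -1.2   2.04  0.62  0.4  -0.63]
shift now-axes [-33.5   0.   36.8] target-axes [-33.5  -0.2  36.8] turn [ 0.01 -0.01 -0.07]
```

View pics/g3.png

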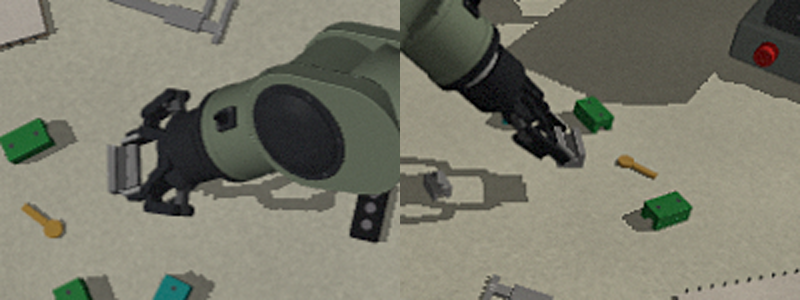

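The channel now faces up: the groove shows at (122,168) in the left half. I'll lower it until it touches, then release.

Call:
carry_out([
  [-10, 0, 11, 0, 0, 0, 255],
  [-10, 0, 11, 0, 0, 0, 255],
  [-9, 0, 10, 0, 0, 0, 255],
  [-3, 0, 3, 0, 0, 0, 255],
  [0, 0, 0, 0, 0, 0, 255],
])

```text
clock: 16.17
position: [0.4835, 0.25, 0.0199]
tool_rot: [-3.139, -0.803, 1.605]
force: [-0.4, 0.6, -2.2]
grip_width: 0.0502
```

Call:
carry_out([
  [-0.7, 0, 0.7, 0, 0, 0, 255],
  [0, 0, 0, 0, 0, 0, 255],
])

```text
clock: 16.33
position: [0.4839, 0.2497, 0.0195]
tool_rot: [-3.139, -0.805, 1.603]
force: [-0.9, -0.0, -2.2]
grip_width: 0.05
```

Call:
carry_out([
  [-0.5, 0, 0.5, 0, 0, 0, 255],
  [0, 0, 0, 0, 0, 0, 255],
])

```text
clock: 16.5
position: [0.4839, 0.2494, 0.0184]
tool_rot: [-3.138, -0.805, 1.602]
force: [0.1, 0.6, -2.8]
grip_width: 0.0501
```

Call:
carry_out([
  [-2, 0, 2, 0, 0, 0, 255],
  [-1.4, 0, 1.4, 0, 0, 0, 255],
  [0, 0, 0, 0, 0, 0, 255],
])

```text
clock: 16.75
position: [0.4835, 0.2495, 0.0128]
tool_rot: [-3.137, -0.805, 1.601]
force: [0.1, -0.4, -2.3]
grip_width: 0.0494
```

Call:
carry_out([
  [-0.6, 0, 0.6, 0, 0, 0, 255],
  [0, 0, 0, 0, 0, 0, 255],
])

```text
clock: 16.92
position: [0.4836, 0.2497, 0.0123]
tool_rot: [-3.137, -0.805, 1.601]
force: [-0.8, -0.5, -3.0]
grip_width: 0.0499
```

Call:
carry_out([
  [-0.6, 0, 0.6, 0, 0, 0, 255],
  [0, 0, 0, 0, 0, 0, 255],
])

```text
clock: 17.08
position: [0.4836, 0.2497, 0.0115]
tool_rot: [-3.137, -0.805, 1.602]
force: [-1.8, 0.3, -2.6]
grip_width: 0.0504
```

Call:
carry_out([
  [-0.3, 0, 0.3, 0, 0, 0, 255],
  [0, 0, 0, 0, 0, 0, 255],
])

```text
clock: 17.25
position: [0.4837, 0.2497, 0.0113]
tool_rot: [-3.138, -0.805, 1.602]
force: [-0.6, -1.7, 0.4]
grip_width: 0.0501
```

Call:
carry_out([
  [0, 0, 0, 0, 0, 0, 150],
  [0, 0, 0, 0, 0, 0, 60],
  [0, 0, 0, 0, 0, 0, 0],
  [0, 0, 0, 0, 0, 0, 0],
  [0, 0, -5, 0, 0, 0, 0],
])

```text
clock: 17.67
position: [0.4834, 0.2465, 0.0145]
tool_rot: [-3.137, -0.805, 1.602]
force: [0.0, 0.2, -0.3]
grip_width: 0.0854
```

Call:
carry_out([
  [0, 0, -25, 0, 0, 0, 0],
  [0, 0, -35, 0, 0, 0, 0],
  [0, 0, -35, 0, 0, 0, 0],
  [20, 0, -20, 0, 0, 0, 0],
  [20, 0, -20, 0, 0, 0, 0],
])

```text
clock: 18.08
position: [0.4867, 0.1748, 0.1382]
tool_rot: [-3.137, -0.805, 1.598]
force: [1.0, 0.7, -0.1]
grip_width: 0.0851
```

Call:
carry_out([
  [0, 0, 0, 0, -1, 0, 0],
  [0, 0, 0, 0, -1, 0, 0],
  [0, 0, 0, 0, -1, 0, 0],
  [0, 0, 0, 0, -1, 0, 0],
  [0, 0, 0, 0, -1, 0, 0],
])

```text
clock: 18.5
position: [0.4869, 0.1759, 0.1383]
tool_rot: [-3.141, -0.277, 1.603]
force: [0.3, -0.1, -0.8]
grip_width: 0.0854
```

Call:
carry_out([
  [0, 0, 0, 0, -1, 0, 0],
  [0, 0, 0, 0, -1, 0, 0],
  [0, 0, 0, 0, -0.7, 0, 0],
  [0, 0, 0, 0, 0, 0, 0],
])

```text
clock: 18.83
position: [0.4859, 0.1798, 0.1385]
tool_rot: [-3.141, 0.004, 1.61]
force: [-1.3, 0.8, -0.3]
grip_width: 0.0854
```

```bash
python3 - <<'E'
from h import *
p,R,s=pose()
print(p,s['tool_rot'],s['force'],s['qpos'].round(2),s['grip_width'])
ims=[]
for n,(u,v) in (('top',(100,150)),('scene',(300,130))):
    f=bot.grab_frame(n);P=cloud(f)
    m=(abs(P[...,0]-.484)<.045)&(abs(P[...,1]-.255)<.04)&(P[...,2]>.011)&(P[...,2]<.034)&(f['z_map']>0)
    k=np.argwhere(m)[:,::-1]
    q=plane(f,k,.024);print(n,m.sum(),P[m].mean(0).round(4),P[m].max(0)[2],cv2.minAreaRect((q[:,:2]*1000).astype(np.float32)))
    ims.append(cv2.resize(f['color'][v:v+150,u:u+200,::-1],None,fx=2,fy=2,interpolation=cv2.INTER_CUBIC))
T=eul(np.degrees((np.pi,0,1.6)))
go((.4836,.2488,.08),T)
cv2.imwrite('pics/g4.png',np.hstack(ims))
E
```

```text
[0.48594134 0.17980617 0.13848362] [-3.14126545  0.00419909  1.61042449] [-1.32321592  0.82182823 -0.31693319] [ 0.23  0.67 -0.99  1.93  0.7   0.94 -1.07] 0.08544207303963124
top 138 [0.47   0.2573 0.0205] 0.028358039301055182 ((470.5088806152344, 253.38589477539062), (31.400959014892578, 30.078889846801758), 0.18578042089939117)
scene 221 [0.4887 0.2508 0.0202] 0.02785471885549473 ((491.7295837402344, 249.49696350097656), (66.37336730957031, 36.638641357421875), 1.5103648900985718)
shift now-axes [71.7  0.3 57.1] target-axes [71.8 -0.4 57.1] turn [-0.03 -0.    0.06]
```

View pics/g4.png

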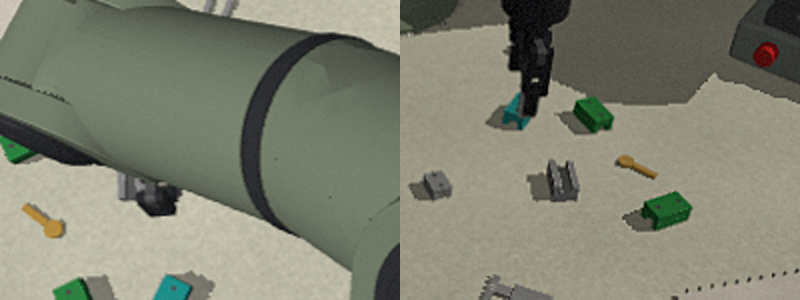

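Call:
carry_out([
  [24, 0, 19, 0, 0, 0, 0],
  [24, 0, 19, 0, 0, 0, 0],
  [24, 0, 19, 0, 0, 0, 0],
  [1.5, 0, 10, 0, 0, 0, 0],
  [0, 0, 10, 0, 0, 0, 0],
])

```text
clock: 19.35
position: [0.4832, 0.2496, 0.0584]
tool_rot: [-3.136, -0.001, 1.604]
force: [0.0, -0.7, 0.4]
grip_width: 0.0854
```

Call:
carry_out([
  [0, 0, 10, 0, 0, 0, 0],
  [0, 0, 0, 0, 0, 0, 0],
  [0, 0, 0, 0, 0, 0, 0],
])

```text
clock: 19.6
position: [0.4839, 0.2484, 0.0497]
tool_rot: [-3.138, 0.001, 1.603]
force: [0.7, 0.6, 0.1]
grip_width: 0.0853
```

```bash
python3 - <<'E'
from h import *
p,R,s=pose()
print(p,s['tool_rot'])
go((.4836,.2508,.011),eul(np.degrees((np.pi,0,1.602))))
E
```

```text
[0.48392068 0.24843342 0.04968605] [-3.13782065e+00  1.22910894e-03  1.60282009e+00]
shift now-axes [ 2.4 -0.1 38.7] target-axes [ 2.4 -0.2 38.7] turn [-0.04  0.01  0.01]
```

Call:
carry_out([
  [2.4, 0, 12, 0, 0, 0, 0],
  [0, 0, 12, 0, 0, 0, 0],
  [0, 0, 10, 0, 0, 0, 0],
  [0, 0, 4.7, 0, 0, 0, 0],
  [0, 0, 0, 0, 0, 0, 0],
])

```text
clock: 20.02
position: [0.4829, 0.2519, 0.0099]
tool_rot: [-3.137, 0.002, 1.605]
force: [-1.0, 0.8, -0.2]
grip_width: 0.0853
```

Call:
carry_out([
  [0, 0, 0, 0, 0, 0, 60],
  [0, 0, 0, 0, 0, 0, 120],
  [0, 0, 0, 0, 0, 0, 255],
  [0, 0, 0, 0, 0, 0, 255],
  [0, 0, 0, 0, 0, 0, 255],
])

```text
clock: 20.43
position: [0.4837, 0.2523, 0.0121]
tool_rot: [-3.14, 0.001, 1.605]
force: [-3.9, -2.8, 13.7]
grip_width: 0.0492
```

Call:
carry_out([
  [0, 0, 0, 0, 0, 0, 255],
  [0, 0, 0, 0, 0, 0, 255],
  [0, 0, 0, 0, 0, 0, 255],
])

```text
clock: 20.68
position: [0.4837, 0.2524, 0.0121]
tool_rot: [-3.14, 0.001, 1.605]
force: [-2.7, -2.7, 12.4]
grip_width: 0.0493
```

Call:
carry_out([
  [0, 0, -20, 0, 0, 0, 255],
  [0, 0, -30, 0, 0, 0, 255],
  [0, 0, -30, 0, 0, 0, 255],
  [0, 0, 0, 0, 0, 0, 255],
  [0, 0, 0, 0, 0, 0, 255],
])

```text
clock: 21.1
position: [0.4846, 0.2523, 0.0925]
tool_rot: [-3.141, 0.001, 1.604]
force: [-0.5, -0.1, -2.6]
grip_width: 0.0487
```

```bash
python3 - <<'E'
from h import *
p,R,s=pose()
print(p,s['tool_rot'],s['force'],s['grip_width'],s['qpos'].round(2))
T=eul((180,0,98.4))
go((.5494,-.1845,.075),T)
E
```

```text
[0.48457685 0.25232366 0.09253122] [-3.14135908e+00  5.56153557e-04  1.60407605e+00] [-0.47235588 -0.08615256 -2.56609164] 0.04868395905477819 [ 0.04  0.76 -0.92  1.89  0.78  0.9  -1.23]
shift now-axes [-438.7   50.3   17.8] target-axes [-4.416e+02  3.000e-01  1.750e+01] turn [-0.    0.01 -1.08]
```

Call:
carry_out([
  [-15, 1.6, 0, 0, 0, 0, 255],
  [-30, 3.5, 0, 0, 0, 0, 255],
  [-30, 3.5, 0, 0, 0, 0, 255],
  [-30, 3.5, 0, 0, 0, 0, 255],
  [-30, 3.5, 0, 0, 0, 0, 255],
])

```text
clock: 21.52
position: [0.5033, 0.1163, 0.0903]
tool_rot: [-3.137, 0.002, 1.605]
force: [1.1, -0.3, -2.3]
grip_width: 0.0492
```

Call:
carry_out([
  [-30, 3.5, 0, 0, 0, 0, 255],
  [-30, 3.5, 0, 0, 0, 0, 255],
  [-30, 3.5, 0, 0, 0, 0, 255],
  [-30, 3.5, 0, 0, 0, 0, 255],
  [-30, 3.5, 0, 0, 0, 0, 255],
])

```text
clock: 21.93
position: [0.5259, -0.0331, 0.0904]
tool_rot: [-3.137, 0.001, 1.605]
force: [0.8, 0.3, -2.4]
grip_width: 0.0493
```

Call:
carry_out([
  [-30, 3.5, 0, 0, 0, 0, 255],
  [-30, 3.5, 0, 0, 0, 0, 255],
  [-30, 3.5, 0, 0, 0, 0, 255],
  [-30, 3.5, 0, 0, 0, -0.5, 255],
  [-30, 3.5, 0, 0, 0, -0.58, 255],
])

```text
clock: 22.35
position: [0.5498, -0.1822, 0.0904]
tool_rot: [-3.137, 0.001, 1.72]
force: [1.0, 0.3, -2.8]
grip_width: 0.0492
```

Call:
carry_out([
  [0, 0, 15, 0, 0, 0, 255],
  [0, 0, 15, 0, 0, 0, 255],
  [0, 0, 0, 0, 0, 0, 255],
  [0, 0, 0, 0, 0, 0, 255],
])

```text
clock: 22.68
position: [0.5497, -0.179, 0.0604]
tool_rot: [-3.137, -0.001, 1.719]
force: [-0.5, 0.7, -2.0]
grip_width: 0.0492
```

```bash
python3 - <<'E'
from h import *
import pickle
p,R,s=pose()
print(p,s['tool_rot'],s['force'],s['qpos'].round(2))
go((.5494,-.1845,.06),eul((180,0,98.4)))
ims=[]
for n,(u,v) in (('top',(300,140)),('scene',(150,170))):
    f=bot.grab_frame(n);pickle.dump(f,open(n+'1.pkl','wb')); ims.append(cv2.resize(f['color'][v:v+100,u:u+100,::-1],None,fx=4,fy=4,interpolation=cv2.INTER_CUBIC))
cv2.imwrite('pics/g5.png',np.hstack(ims))
E
```

```text
[ 0.54974054 -0.17898355  0.06037569] [-3.13663220e+00 -8.15580061e-04  1.71904098e+00] [-0.53889898  0.6886942  -1.9661632 ] [ 0.81  0.86 -0.9   1.81  0.84  0.92 -0.34]
shift now-axes [-5.4 -1.1  0.4] target-axes [-5.4 -1.1  0.4] turn [-0.05 -0.01  0.02]
```

View pics/g5.png

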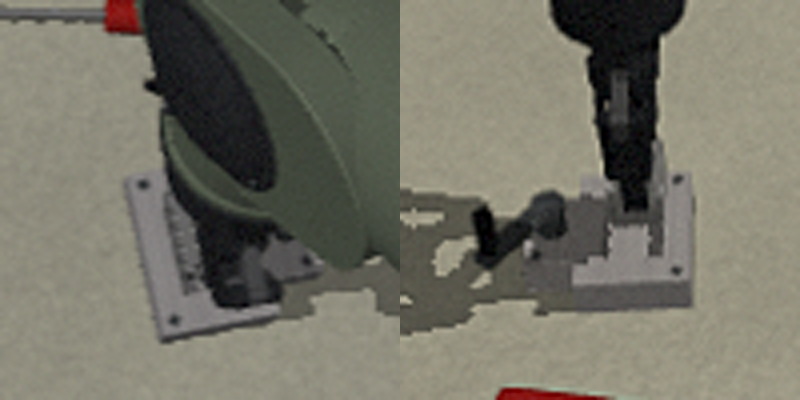

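```bash
python3 - <<'E'
from h import *
import pickle
f=pickle.load(open('scene1.pkl','rb'));P=cloud(f);g=f['color'].astype(int).sum(2)
c=np.array((.5497,-.1790));a=1.719-np.pi/2;x=np.array((np.cos(a),np.sin(a)));y=np.array((-x[1],x[0]))
print(project(f,[[*(c+.026*x+s*y),z] for z in(.048,.072) for s in(-.016,0,.016)]).round(1))
L=np.stack([(P[...,:2]-c)@x,(P[...,:2]-c)@y],-1)*1e3
for v in range(206,226,1):
    print(v,[f"{g[v,u]}/{P[v,u,2]*1e3:.0f}" for u in range(193,219)])
cv2.imwrite('pics/g6.png',cv2.resize(f['color'][195:240,180:230,::-1],None,fx=12,fy=12,interpolation=cv2.INTER_CUBIC))
E
```

```text
[[202.9 226.4]
 [209.6 226.1]
 [216.2 225.7]
 [201.9 219. ]
 [208.7 218.6]
 [215.5 218.3]]
206 ['438/1', '436/1', '437/-0', '439/0', '440/1', '454/0', '489/2', '98/147', '3/145', '53/143', '31/145', '47/144', '28/142', '39/143', '64/144', '53/143', '33/143', '18/143', '56/139', '94/120', '342/75', '304/73', '291/74', '456/1', '445/2', '429/2']
207 ['438/2', '431/0', '434/1', '446/2', '454/-1', '450/2', '486/2', '212/141', '22/141', '49/140', '68/141', '37/141', '42/140', '60/141', '22/141', '59/141', '49/138', '50/139', '36/138', '48/116', '300/74', '304/71', '287/74', '457/4', '447/1', '445/-1']
208 ['428/2', '437/-1', '437/1', '450/4', '432/0', '435/3', '481/2', '251/0', '19/140', '4/137', '27/137', '19/136', '74/136', '30/136', '61/135', '56/135', '28/137', '43/137', '35/135', '56/113', '230/110', '312/75', '308/73', '435/2', '446/1', '440/1']
209 ['452/1', '444/1', '437/3', '433/2', '436/3', '439/1', '460/2', '329/2', '20/133', '3/133', '12/133', '51/119', '55/119', '10/122', '37/121', '28/122', '55/132', '57/134', '26/130', '81/119', '204/110', '319/73', '327/73', '393/3', '447/
[... 3464 characters left out ...]
 '187/60', '171/60', '212/63', '216/61', '169/58', '197/60', '197/61', '174/57', '194/58', '179/57', '208/58', '197/57', '190/58', '216/57', '408/24', '408/26', '397/25']
224 ['236/23', '232/25', '225/26', '238/26', '233/25', '239/25', '232/28', '238/26', '189/26', '205/56', '177/58', '198/59', '202/58', '204/55', '206/55', '195/56', '182/57', '205/55', '191/53', '203/55', '201/57', '187/55', '187/53', '396/24', '411/25', '394/28']
225 ['248/26', '232/27', '235/24', '230/24', '238/26', '243/26', '242/25', '227/25', '183/23', '245/17', '175/54', '180/53', '179/54', '177/56', '175/52', '176/53', '175/52', '186/53', '188/52', '189/53', '181/54', '192/53', '254/53', '392/27', '406/28', '400/25']
```

View pics/g6.png

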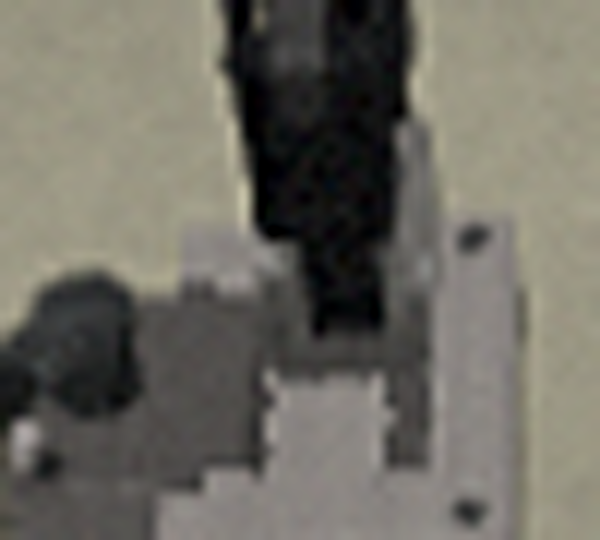

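```bash
python3 - <<'E'
from h import *
import pickle
f=pickle.load(open('scene1.pkl','rb'));P=cloud(f);g=f['color'].astype(int).sum(2)
for v in range(223,230): print(v,[f"{g[v,u]}/{P[v,u,2]*1e3:.0f}" for u in range(200,218)])
f0=pickle.load(open('scene.pkl','rb'));t0=pickle.load(open('top.pkl','rb'))
c=np.array((.548,-.186));a=np.radians(8.5);X=np.array((np.cos(a),np.sin(a)));Y=np.array((-X[1],X[0]))
def prof(f,d,at,rng,z,half):
    g=f['color'].astype(float).sum(2);o=Y if d is X else X
    r=[]
    for s in rng:
        q=np.array([[*(c+d*s+o*t),z] for t in np.linspace(at-half,at+half,15)])
        uv=project(f,q);r.append(map_coordinates(g,[uv[:,1],uv[:,0]],order=1).mean())
    return np.array(r).astype(int)
r=np.arange(-.058,.0581,.001)
for n,f in(('top',t0),('scene',f0)):
    p=prof(f,X,0,r,.024,.008);print(n,'X profile through pocket',dict(zip((r*1e3).round().astype(int).tolist(),p.tolist())))
    p=prof(f,Y,0,r[15:],.024,.012);print(n,'Y',dict(zip((r[15:]*1e3).round().astype(int).tolist(),p.tolist())))
E
```

```text
223 ['241/26', '217/22', '187/60', '171/60', '212/63', '216/61', '169/58', '197/60', '197/61', '174/57', '194/58', '179/57', '208/58', '197/57', '190/58', '216/57', '408/24', '408/26']
224 ['238/26', '189/26', '205/56', '177/58', '198/59', '202/58', '204/55', '206/55', '195/56', '182/57', '205/55', '191/53', '203/55', '201/57', '187/55', '187/53', '396/24', '411/25']
225 ['227/25', '183/23', '245/17', '175/54', '180/53', '179/54', '177/56', '175/52', '176/53', '175/52', '186/53', '188/52', '189/53', '181/54', '192/53', '254/53', '392/27', '406/28']
226 ['216/25', '173/22', '410/16', '261/48', '247/50', '260/14', '220/16', '314/13', '319/17', '314/14', '263/14', '386/16', '198/14', '223/14', '204/13', '252/23', '423/27', '403/24']
227 ['217/26', '152/23', '315/14', '400/16', '378/15', '391/17', '376/17', '406/14', '409/14', '397/13', '389/16', '454/15', '223/14', '222/13', '224/15', '206/24', '449/26', '401/24']
228 ['222/23', '171/21', '196/18', '431/15', '405/17', '405/17', '410/16', '428/14', '413/16', '409/15', '421/15', '434/16', '196/14', '212/12', '218/18', '209/24', '442/25', 
[... 3640 characters left out ...]
19: 363, -18: 385, -17: 384, -16: 369, -15: 363, -14: 371, -13: 379, -12: 378, -11: 377, -10: 375, -9: 375, -8: 374, -7: 374, -6: 376, -5: 377, -4: 379, -3: 381, -2: 382, -1: 383, 0: 383, 1: 382, 2: 381, 3: 382, 4: 384, 5: 386, 6: 390, 7: 395, 8: 365, 9: 312, 10: 261, 11: 233, 12: 207, 13: 200, 14: 205, 15: 208, 16: 204, 17: 200, 18: 260, 19: 348, 20: 415, 21: 397, 22: 379, 23: 376, 24: 378, 25: 381, 26: 385, 27: 389, 28: 389, 29: 388, 30: 387, 31: 384, 32: 382, 33: 373, 34: 362, 35: 350, 36: 338, 37: 326, 38: 358, 39: 400, 40: 427, 41: 423, 42: 418, 43: 415, 44: 413, 45: 411, 46: 411, 47: 410, 48: 411, 49: 412, 50: 412, 51: 412, 52: 412, 53: 410, 54: 408, 55: 406, 56: 406, 57: 406, 58: 406}
```

```bash
python3 - <<'E'
from h import *
p,R,s=pose()
print(p,s['tool_rot'])
go((.5494,-.1838,.040),eul((180,0,98.5)))
E
```

```text
[ 0.55069695 -0.17923041  0.06178144] [-3.13867091e+00  4.36908641e-04  1.71928841e+00]
shift now-axes [-4.3 -1.9 21.8] target-axes [-4.3 -2.  21.8] turn [-0.03  0.    0.  ]
```

Call:
carry_out([
  [-2.2, -1, 7, 0, 0, 0, 255],
  [-2.1, -0.9, 8, 0, 0, 0, 255],
  [0, 0, 6.8, 0, 0, 0, 255],
  [0, 0, 0, 0, 0, 0, 255],
  [0, 0, 0, 0, 0, 0, 255],
])

```text
clock: 23.2
position: [0.549, -0.1848, 0.0393]
tool_rot: [-3.138, 0.0, 1.718]
force: [0.6, -0.4, -2.1]
grip_width: 0.0489
```

Call:
carry_out([
  [0, 0, 0, 0, 0, 0, 255],
  [0, 0, 0, 0, 0, 0, 255],
  [0, 0, 0, 0, 0, 0, 255],
  [0, 0, 0, 0, 0, 0, 255],
  [0, 0, 0, 0, 0, 0, 255],
])

```text
clock: 23.62
position: [0.5493, -0.1851, 0.0399]
tool_rot: [-3.139, 0.001, 1.718]
force: [0.4, 0.4, -2.6]
grip_width: 0.0492
```

```bash
python3 - <<'E'
from h import *
import pickle
p,R,s=pose();print(p,s['tool_rot'],s['force'],s['moment'])
go((.5494,-.1838,.040),eul((180,0,98.5)))
f=bot.grab_frame('scene');P=cloud(f);g=f['color'].astype(int).sum(2);pickle.dump(f,open('scene2.pkl','wb'))
a=R.as_euler('xyz')[2]-np.pi/2;x=np.array((np.cos(a),np.sin(a)));y=np.array((-x[1],x[0]));c=p[:2]
zb=p[2]-.0121
print(project(f,[[*(c+.026*x+s*y),z] for z in(zb,zb+.024) for s in(-.016,0,.016)]).round(1))
for v in range(222,238): print(v,[f"{g[v,u]}/{P[v,u,2]*1e3:.0f}" for u in range(199,219)])
cv2.imwrite('pics/g7.png',cv2.resize(f['color'][195:240,180:230,::-1],None,fx=12,fy=12,interpolation=cv2.INTER_CUBIC))
E
```

```text
[ 0.54928841 -0.18509212  0.03989675] [-3.13879249e+00  8.87311934e-04  1.71770405e+00] [ 0.44028099  0.36201675 -2.61018976] [-0.03582803  0.0237646  -0.02438962]
shift now-axes [ 1.3  0.3 -0.1] target-axes [ 1.3  0.3 -0.1] turn [-0.03  0.01 -0.01]
[[201.3 232.3]
 [207.9 231.9]
 [214.4 231.6]
 [200.2 225. ]
 [206.9 224.7]
 [213.6 224.3]]
222 ['254/24', '203/51', '314/53', '234/64', '120/65', '37/72', '45/72', '49/70', '66/71', '65/70', '62/74', '251/63', '225/65', '328/53', '316/52', '245/37', '210/16', '432/22', '409/25', '391/28']
223 ['225/25', '261/53', '339/51', '269/62', '135/62', '46/68', '22/69', '27/70', '66/70', '23/69', '38/68', '246/64', '207/62', '328/52', '313/52', '240/37', '205/16', '443/25', '401/27', '398/27']
224 ['222/22', '301/53', '349/54', '278/62', '180/61', '41/65', '61/64', '28/66', '32/67', '46/64', '58/66', '256/60', '250/58', '398/52', '408/52', '179/33', '202/16', '453/24', '406/26', '383/26']
225 ['232/25', '252/53', '255/50', '260/51', '226/56', '17/65', '59/62', '35/62', '59/63', '43/63', '55/62', '199/56', '241/56', '282/49', '309/52', '157/33', '20
[... 1781 characters left out ...]
25', '378/25', '347/24', '364/26', '366/26', '378/756', '419/24', '393/26', '404/24']
235 ['211/24', '361/25', '380/24', '376/27', '394/25', '394/23', '389/24', '403/25', '413/25', '403/26', '408/25', '398/22', '376/25', '394/24', '414/29', '415/24', '416/24', '418/27', '391/27', '402/25']
236 ['197/25', '408/21', '408/26', '405/26', '424/26', '401/26', '408/26', '408/24', '419/24', '407/24', '401/27', '400/23', '385/27', '386/27', '402/26', '402/26', '411/25', '404/25', '406/23', '321/23']
237 ['363/26', '397/25', '396/24', '407/26', '408/24', '395/26', '384/24', '412/25', '399/24', '413/26', '391/25', '395/24', '400/24', '392/25', '393/24', '413/24', '405/23', '406/25', '346/28', '165/27']
```

View pics/g7.png

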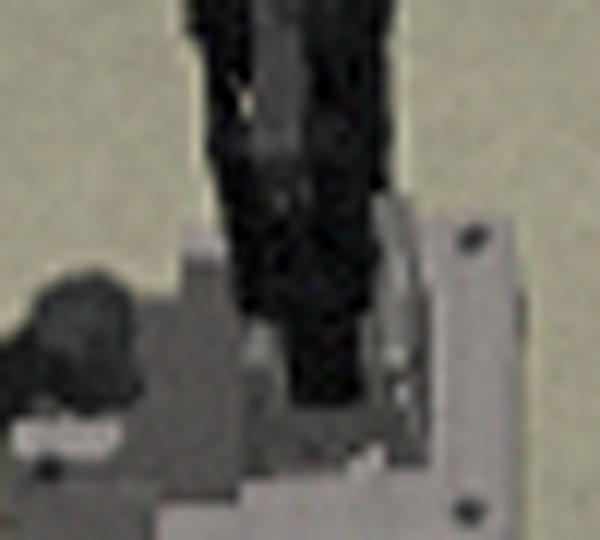

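The scene crop shows the jaw over the pocket. Its end spans columns 200.5–214 against the pocket mouth's 200.5–214.8, so it is aligned in y. It looks about 1 mm short in +x, so I'll nudge it and descend gently.

Call:
carry_out([
  [0, 0.8, 0, 0, 0, 0, 255],
  [0, 0, 2, 0, 0, 0, 255],
  [0, 0, 0, 0, 0, 0, 255],
  [0, 0, 0, 0, 0, 0, 255],
])

```text
clock: 24.0
position: [0.5499, -0.1849, 0.0376]
tool_rot: [-3.138, 0.001, 1.718]
force: [0.5, 0.2, -2.6]
grip_width: 0.0493
```

Call:
carry_out([
  [0, 0, 0.7, 0, 0, 0, 255],
  [0, 0, 0.7, 0, 0, 0, 255],
  [0, 0, 0, 0, 0, 0, 255],
])

```text
clock: 24.25
position: [0.5499, -0.1849, 0.0362]
tool_rot: [-3.138, 0.001, 1.718]
force: [0.2, -0.1, -2.7]
grip_width: 0.0489
```

Call:
carry_out([
  [0, 0, 0.7, 0, 0, 0, 255],
  [0, 0, 0, 0, 0, 0, 255],
  [0, 0, 0, 0, 0, 0, 255],
])

```text
clock: 24.5
position: [0.55, -0.1849, 0.0356]
tool_rot: [-3.139, 0.001, 1.718]
force: [-0.0, -0.3, -3.2]
grip_width: 0.0494
```

Call:
carry_out([
  [0, 0, 0.5, 0, 0, 0, 255],
  [0, 0, 0, 0, 0, 0, 255],
])

```text
clock: 24.67
position: [0.55, -0.1849, 0.0351]
tool_rot: [-3.139, 0.001, 1.718]
force: [-1.2, -0.2, -2.8]
grip_width: 0.0493
```

No contact force yet, so it is passing the rim. I'll continue in small steps.

Call:
carry_out([
  [0, 0, 0.6, 0, 0, 0, 255],
  [0, 0, 0, 0, 0, 0, 255],
])

```text
clock: 24.83
position: [0.5499, -0.185, 0.0345]
tool_rot: [-3.139, 0.001, 1.718]
force: [0.5, 0.2, -2.5]
grip_width: 0.0491
```

Call:
carry_out([
  [0, 0, 0.6, 0, 0, 0, 255],
  [0, 0, 0, 0, 0, 0, 255],
])

```text
clock: 25.0
position: [0.5499, -0.185, 0.0339]
tool_rot: [-3.139, 0.001, 1.718]
force: [-0.7, -0.0, -2.7]
grip_width: 0.0491
```

Call:
carry_out([
  [0, 0, 0.6, 0, 0, 0, 255],
  [0, 0, 0, 0, 0, 0, 255],
])

```text
clock: 25.17
position: [0.5499, -0.185, 0.0332]
tool_rot: [-3.138, 0.001, 1.718]
force: [-0.4, -0.4, -3.4]
grip_width: 0.049
```

Call:
carry_out([
  [0, 0, 0.8, 0, 0, 0, 255],
  [0, 0, 0.8, 0, 0, 0, 255],
  [0, 0, 0, 0, 0, 0, 255],
])

```text
clock: 25.42
position: [0.5499, -0.185, 0.0316]
tool_rot: [-3.138, 0.001, 1.718]
force: [0.7, -0.1, -2.8]
grip_width: 0.0492
```

Call:
carry_out([
  [0, 0, 0.8, 0, 0, 0, 255],
  [0, 0, 0.8, 0, 0, 0, 255],
  [0, 0, 0, 0, 0, 0, 255],
])

```text
clock: 25.67
position: [0.5499, -0.185, 0.03]
tool_rot: [-3.138, 0.001, 1.718]
force: [-0.9, 0.2, -2.1]
grip_width: 0.0485
```

Call:
carry_out([
  [0, 0, 0.8, 0, 0, 0, 255],
  [0, 0, 0.8, 0, 0, 0, 255],
  [0, 0, 0, 0, 0, 0, 255],
])

```text
clock: 25.92
position: [0.5499, -0.1849, 0.0284]
tool_rot: [-3.138, 0.001, 1.718]
force: [-0.3, -0.7, -2.7]
grip_width: 0.0493
```

Call:
carry_out([
  [0, 0, 0.7, 0, 0, 0, 255],
  [0, 0, 0.6, 0, 0, 0, 255],
  [0, 0, 0, 0, 0, 0, 255],
])

```text
clock: 26.17
position: [0.5499, -0.185, 0.0271]
tool_rot: [-3.138, 0.001, 1.718]
force: [-0.4, 0.4, -2.5]
grip_width: 0.0491
```

Call:
carry_out([
  [0, 0, 0.5, 0, 0, 0, 255],
  [0, 0, 0, 0, 0, 0, 255],
])

```text
clock: 26.33
position: [0.5499, -0.1849, 0.0267]
tool_rot: [-3.138, 0.001, 1.718]
force: [-0.5, 0.9, -1.7]
grip_width: 0.0489
```

Call:
carry_out([
  [0, 0, 0.3, 0, 0, 0, 255],
  [0, 0, 0, 0, 0, 0, 255],
])

```text
clock: 26.5
position: [0.55, -0.185, 0.0264]
tool_rot: [-3.139, 0.001, 1.718]
force: [-0.5, -0.2, -3.1]
grip_width: 0.0489
```

Call:
carry_out([
  [0, 0, 0.4, 0, 0, 0, 255],
  [0, 0, 0, 0, 0, 0, 255],
])

```text
clock: 26.67
position: [0.55, -0.1849, 0.0263]
tool_rot: [-3.139, 0.001, 1.718]
force: [-2.6, 0.1, 4.1]
grip_width: 0.0491
```

Call:
carry_out([
  [0, 0, 0.3, 0, 0, 0, 255],
  [0, 0, 0, 0, 0, 0, 255],
])

```text
clock: 26.83
position: [0.55, -0.185, 0.0262]
tool_rot: [-3.139, 0.001, 1.718]
force: [-4.5, -0.5, 9.4]
grip_width: 0.0491
```

Call:
carry_out([
  [0, 0, 0, 0, 0, 0, 150],
  [0, 0, 0, 0, 0, 0, 60],
  [0, 0, 0, 0, 0, 0, 0],
  [0, 0, 0, 0, 0, 0, 0],
  [0, 0, -3, 0, 0, 0, 0],
])

```text
clock: 27.25
position: [0.5498, -0.1849, 0.0284]
tool_rot: [-3.138, 0.0, 1.718]
force: [0.0, 1.3, -0.1]
grip_width: 0.0853
```

Call:
carry_out([
  [0, 0, -15, 0, 0, 0, 0],
  [0, 0, -30, 0, 0, 0, 0],
  [0, 0, -35, 0, 0, 0, 0],
  [0, 0, -35, 0, 0, 0, 0],
  [0, 0, -30, 0, 0, 0, 0],
])

```text
clock: 27.67
position: [0.5505, -0.1843, 0.1772]
tool_rot: [-3.14, 0.001, 1.719]
force: [-0.3, -1.4, 0.7]
grip_width: 0.0852
```

Call:
carry_out([
  [35, 0, 0, 0, 0, 0, 0],
  [35, 0, 0, 0, 0, 0, 0],
  [35, 0, 0, 0, 0, 0, 0],
  [35, 0, 0, 0, 0, 0, 0],
  [35, 0, 0, 0, 0, 0, 0],
])

```text
clock: 28.08
position: [0.5243, -0.0101, 0.1749]
tool_rot: [-3.139, 0.001, 1.718]
force: [1.0, 1.4, -0.2]
grip_width: 0.0848
```

```bash
python3 - <<'E'
from h import *
import pickle
p,R,s=pose();print(p,s['tool_rot'],s['qpos'].round(2))
ims=[]
for n,(u,v) in (('top',(320,155)),('scene',(160,190))):
    f=bot.grab_frame(n);pickle.dump(f,open(n+'3.pkl','wb'));P=cloud(f)
    m=(abs(P[...,0]-.5495)<.04)&(abs(P[...,1]+.185)<.03)&(P[...,2]>.032)&(P[...,2]<.06)
    q=P[m];print(n,m.sum(),q.mean(0).round(4),np.percentile(q[:,2],[10,50,90]).round(4))
    k=np.argwhere(m)[:,::-1];w=plane(f,k,.038);print(cv2.minAreaRect((w[:,:2]*1000).astype(np.float32)))
    ims.append(cv2.resize(f['color'][v:v+70,u:u+70,::-1],None,fx=5.7,fy=5.7,interpolation=cv2.INTER_CUBIC))
cv2.imwrite('pics/g8.png',np.hstack(ims))
E
```

```text
[ 0.52425417 -0.01013748  0.17485869] [-3.13942054e+00  1.22356077e-03  1.71766488e+00] [ 0.64  0.64 -1.05  1.88  0.66  1.01 -0.55]<stdin>:8: RuntimeWarning: Mean of empty slice.
  ret = um.true_divide(
Traceback (most recent call last):
IndexError: index -1 is out of bounds for axis 0 with size 0
```

```bash
python3 - <<'E'
from h import *
import pickle
f=bot.grab_frame('scene');pickle.dump(f,open('scene3.pkl','wb'));P=cloud(f)
m=(abs(P[...,0]-.5495)<.04)&(abs(P[...,1]+.185)<.03)&(P[...,2]>.034)&(P[...,2]<.06)
q=P[m];print(m.sum(),q.mean(0).round(4),np.percentile(q[:,2],[10,50,90]).round(4))
A=np.c_[q[:,:2]-q[:,:2].mean(0),np.ones(len(q))];print('tilt slopes',np.linalg.lstsq(A,q[:,2],rcond=None)[0].round(4))
k=(P[...,2]>.045)&(P[...,2]<.09)&(abs(P[...,0]-.58)<.06)&(abs(P[...,1]+.25)<.06)
kk=k&(f['color'].astype(int).sum(2)<110);print('knob',P[kk].mean(0).round(4),kk.sum())
go((.5494,-.1838,.15),eul((180,0,98.5)))
cv2.imwrite('pics/g8.png',cv2.resize(f['color'][190:250,160:240,::-1],None,fx=8,fy=8,interpolation=cv2.INTER_CUBIC))
E
```

```text
120 [ 0.5535 -0.1846  0.0385] [0.0362 0.0388 0.0403]
tilt slopes [-0.0203 -0.03    0.0385]
knob [ 0.5888 -0.2496  0.0547] 158
shift now-axes [-179.6   -2.3   25.4] target-axes [-179.6   -1.2   25.5] turn [-0.01 -0.    0.06]
```

View pics/g8.png

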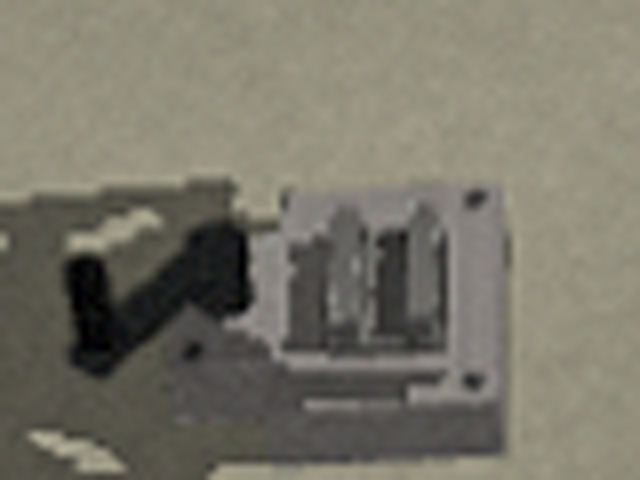

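Seated: the jaw's rib tops are at 38.5 mm (38 expected) and level, the channel is up, and the arm is still away with its knob at about crop (88,300). Next I'll measure the knob for the swing.

```bash
python3 - <<'E'
from h import *
import pickle
t=pickle.load(open('top.pkl','rb'));s=pickle.load(open('scene3.pkl','rb'))
s0=pickle.load(open('scene.pkl','rb'))
piv=np.array((.5498,-.186))-.05*np.array((-.148,.989));print('piv',piv)
for nm,f in(('top',t),('scene0',s0),('scene3',s)):
    P=cloud(f);g=f['color'].astype(int).sum(2)
    m=(g<75)&(abs(P[...,0]-.60)<.04)&(abs(P[...,1]+.26)<.035)&(P[...,2]>.03)
    n,l,st,ce=cv2.connectedComponentsWithStats(m.astype(np.uint8));i=1+np.argmax(st[1:,4])
    m=l==i;q=P[m];k=np.argwhere(m)[:,::-1].astype(float)
    r=cv2.minAreaRect(k.astype(np.float32));print(nm,m.sum(),'rect',r,'z',q[:,2].min().round(3),q[:,2].max().round(3),'mean',q.mean(0).round(4))
    c=plane(f,np.array(r[0]),.063)[0];d=c[:2]-piv
    print('  centre@63',c.round(4),'dist',np.hypot(*d).round(4),'dir',np.degrees(np.arctan2(d[1],d[0])).round(1))
E
```

```text
piv [ 0.5572  -0.23545]
top 28 rect ((382.9230651855469, 173.11537170410156), (3.882901668548584, 7.488452911376953), 33.690067291259766) z 0.052 0.081 mean [ 0.598  -0.2581  0.0692]
  centre@63 [ 0.6003 -0.2598  0.063 ] dist 0.0495 dir -29.4
scene0 52 rect ((171.5, 229.5), (13.0, 5.0), 90.0) z 0.044 0.079 mean [ 0.6067 -0.2597  0.063 ]
  centre@63 [ 0.6093 -0.2581  0.063 ] dist 0.0568 dir -23.4
scene3 61 rect ((172.0, 229.0), (14.0, 6.0), 90.0) z 0.043 0.081 mean [ 0.6066 -0.259   0.0621]
  centre@63 [ 0.6076 -0.2573  0.063 ] dist 0.0549 dir -23.4
```

```bash
python3 - <<'E'
from h import *
p,R,s=pose();print(p)
go((.6037,-.2587,.16),R)
E
```

```text
[ 0.52404389 -0.00600799  0.17549447]
shift now-axes [-261.9   39.9   15.4] target-axes [-261.9   39.9   15.4] turn [0. 0. 0.]
```

Call:
carry_out([
  [-32.7, 5, 2, 0, 0, 0, 0],
  [-32.7, 5, 2, 0, 0, 0, 60],
  [-32.7, 5, 2, 0, 0, 0, 130],
  [-32.7, 5, 2, 0, 0, 0, 130],
  [-32.7, 5, 2, 0, 0, 0, 130],
], force=20)

```text
clock: 28.6
position: [0.5736, -0.1718, 0.1647]
tool_rot: [-3.139, 0.001, 1.718]
force: [0.6, -0.2, 0.1]
grip_width: 0.0425
```

Call:
carry_out([
  [-32.7, 5, 2, 0, 0, 0, 130],
  [-32.7, 5, 2, 0, 0, 0, 130],
  [-32.7, 5, 1, 0, 0, 0, 130],
  [0, 0, 0, 0, 0, 1, 130],
  [0, 0, 0, 0, 0, 1, 130],
])

```text
clock: 29.02
position: [0.6023, -0.2669, 0.1591]
tool_rot: [-3.139, 0.001, 1.501]
force: [-0.6, 1.3, 0.0]
grip_width: 0.0419
```

Call:
carry_out([
  [0, 0, 0, 0, 0, 1, 130],
  [0, 0, 0, 0, 0, 1, 130],
  [0, 0, 0, 0, 0, 1, 130],
  [0, 0, 0, 0, 0, 1, 130],
  [0, 0, 0, 0, 0, 1, 130],
])

```text
clock: 29.43
position: [0.6025, -0.2648, 0.1598]
tool_rot: [-3.14, 0.002, 0.98]
force: [-0.2, 0.2, -0.8]
grip_width: 0.0418
```

Call:
carry_out([
  [0, 0, 0, 0, 0, 1, 130],
  [0, 0, 0, 0, 0, 1, 130],
  [0, 0, 0, 0, 0, 1, 130],
  [0, 0, 0, 0, 0, 1, 130],
  [0, 0, 0, 0, 0, 1, 130],
])

```text
clock: 29.85
position: [0.6026, -0.2647, 0.1599]
tool_rot: [-3.141, 0.002, 0.456]
force: [0.2, 0.7, 0.5]
grip_width: 0.0419
```

Call:
carry_out([
  [0, 0, 0, 0, 0, 1, 130],
  [0, 0, 0, 0, 0, 1, 130],
  [0, 0, 0, 0, 0, 1, 130],
  [0, 0, 0, 0, 0, 1, 130],
  [0, 0, 0, 0, 0, 1, 130],
])

```text
clock: 30.27
position: [0.6026, -0.2646, 0.1599]
tool_rot: [3.141, 0.002, -0.067]
force: [-0.5, -0.2, -1.1]
grip_width: 0.0419
```

Call:
carry_out([
  [0, 0, 0, 0, 0, 1, 130],
  [0, 0, 0, 0, 0, 1, 130],
  [0, 0, 0, 0, 0, 1, 130],
  [0, 0, 0, 0, 0, 0.8, 130],
  [0, 0, 0, 0, 0, 0, 130],
])

```text
clock: 30.68
position: [0.6027, -0.2645, 0.1598]
tool_rot: [3.14, 0.001, -0.464]
force: [0.1, 0.3, 0.4]
grip_width: 0.0417
```

```bash
python3 - <<'E'
from h import *
p,R,s=pose();print(p,s['tool_rot'],s['qpos'].round(2),s['grip_width'])
go((.6037,-.2587,.054),eul((180,0,-26.5)))
E
```

```text
[ 0.60274586 -0.26448864  0.15983908] [ 3.13987373e+00  1.32514929e-03 -4.64323577e-01] [ 0.62  0.69 -0.48  1.55  0.36  0.99 -1.99] 0.04171976892028892
shift now-axes [ -1.6  -5.8 105.8] target-axes [ -1.7  -5.6 105.8] turn [ 0.02  0.01 -0.02]
```

Call:
carry_out([
  [-1.6, -5.8, 20, 0, 0, 0, 130],
  [0, 0, 25, 0, 0, 0, 130],
  [0, 0, 20, 0, 0, 0, 130],
  [0, 0, 15, 0, 0, 0, 130],
  [0, 0, 10, 0, 0, 0, 130],
])

```text
clock: 31.1
position: [0.603, -0.2587, 0.0675]
tool_rot: [3.14, 0.003, -0.458]
force: [2.0, 0.4, -0.8]
grip_width: 0.0422
```

Call:
carry_out([
  [0, 0, 10, 0, 0, 0, 130],
  [0, 0, 5.8, 0, 0, 0, 130],
  [0, 0, 0, 0, 0, 0, 130],
  [0, 0, 0, 0, 0, 0, 130],
])

```text
clock: 31.43
position: [0.6037, -0.2589, 0.0533]
tool_rot: [3.139, 0.002, -0.46]
force: [-0.2, 0.7, -0.4]
grip_width: 0.0417
```

Call:
carry_out([
  [0, 0, 0, 0, 0, 0, 160],
  [0, 0, 0, 0, 0, 0, 185],
  [0, 0, 0, 0, 0, 0, 185],
  [0, 0, 0, 0, 0, 0, 185],
])

```text
clock: 31.77
position: [0.6036, -0.2589, 0.0533]
tool_rot: [3.139, 0.001, -0.46]
force: [-0.6, 0.7, 0.1]
grip_width: 0.0235
```

Call:
carry_out([
  [0, 0, 0, 0, 0, 0, 200],
  [0, 0, 0, 0, 0, 0, 200],
  [0, 0, 0, 0, 0, 0, 200],
])

```text
clock: 32.02
position: [0.6034, -0.2589, 0.0529]
tool_rot: [3.139, 0.002, -0.46]
force: [0.7, 1.1, -0.0]
grip_width: 0.0187
```

Call:
carry_out([
  [-0.3, -5.4, 0, 0, 0, -1, 200],
  [-0.3, -5.4, 0, 0, 0, -1, 200],
  [-0.3, -5.4, 0, 0, 0, -1, 200],
])

```text
clock: 32.27
position: [0.6084, -0.2434, 0.0529]
tool_rot: [3.14, 0.002, -0.141]
force: [-0.1, -2.2, 0.4]
grip_width: 0.0183
```

```bash
python3 - <<'E'
from h import *
f=bot.grab_frame('scene');P=cloud(f)
p,R,s=pose();print(p,s['tool_rot'],s['force'],s['grip_width'])
cv2.imwrite('pics/g9.png',cv2.resize(f['color'][190:250,150:230,::-1],None,fx=8,fy=8,interpolation=cv2.INTER_CUBIC))
E
```

```text
[ 0.60855852 -0.2421884   0.05286373] [ 3.14037205e+00  2.50526696e-03 -1.32194168e-01] [-0.88599235  1.41365985 -0.07579968] 0.018556641470039353
```

View pics/g9.png

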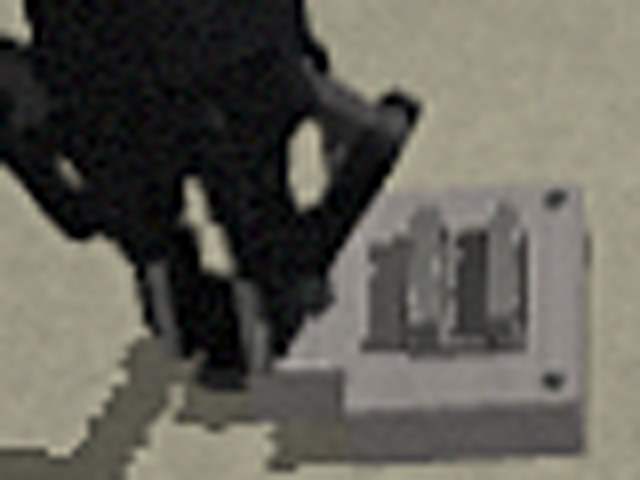

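The knob sits between the two pads and follows them, and the jaw is still home. Continuing the swing.

Call:
carry_out([
  [-0.3, -5.4, 0, 0, 0, -1, 200],
  [-0.3, -5.4, 0, 0, 0, -1, 200],
  [-0.3, -5.4, 0, 0, 0, -1, 200],
  [-0.3, -5.4, 0, 0, 0, -1, 200],
  [-0.3, -5.4, 0, 0, 0, -1, 200],
])

```text
clock: 32.73
position: [0.6051, -0.2169, 0.0528]
tool_rot: [3.141, 0.003, 0.38]
force: [-0.2, -0.8, -0.3]
grip_width: 0.0185
```

Call:
carry_out([
  [-0.3, -5.4, 0, 0, 0, -1, 200],
  [-0.3, -5.4, 0, 0, 0, -1, 200],
  [-0.3, -5.4, 0, 0, 0, -1, 200],
  [-0.3, -5.4, 0, 0, 0, -1, 200],
  [-0.3, -5.4, 0, 0, 0, -1, 200],
])

```text
clock: 33.15
position: [0.589, -0.1954, 0.0529]
tool_rot: [-3.14, 0.003, 0.903]
force: [0.9, -1.2, 0.6]
grip_width: 0.0184
```

Call:
carry_out([
  [-0.3, -5.4, 0, 0, 0, -1, 200],
  [-0.3, -5.4, 0, 0, 0, -1, 200],
  [-0.3, -5.4, 0, 0, 0, -1, 200],
  [0, 0, 0, 0, 0, 0, 200],
  [0, 0, 0, 0, 0, 0, 200],
])

```text
clock: 33.57
position: [0.5748, -0.1878, 0.0528]
tool_rot: [-3.139, 0.002, 1.21]
force: [0.0, -0.3, 0.3]
grip_width: 0.0185
```

```bash
python3 - <<'E'
from h import *
p,R,s=pose();print(p,s['tool_rot'],s['force'],s['grip_width'],s['qpos'].round(2))
d=p[:2]-np.array((.5572,-.2355));print('r',np.hypot(*d),'dir',np.degrees(np.arctan2(d[1],d[0])))
k=np.array((.5572,-.2355))+.052*np.array((-.148,.989));go((*k,.053),eul((180,0,98.5)))
E
```

```text
[ 0.57483563 -0.18784554  0.05282278] [-3.13909126e+00  2.03389874e-03  1.20992443e+00] [ 0.00313107 -0.30096168  0.31933652] 0.018477338497551416 [ 0.74  0.86 -0.81  1.75  0.78  0.89 -0.77]
r 0.05081301914463986 dir 69.69184817153153
shift now-axes [ -5.4 -25.   -0.1] target-axes [  7.5 -24.5  -0.2] turn [-0.03  0.01 -4.86]
```

Call:
carry_out([
  [-0.2, -5.4, 0, 0, 0, -1, 200],
  [-0.2, -5.4, 0, 0, 0, -1, 200],
  [-0.2, -5.4, 0, 0, 0, -1, 200],
  [-0.2, -5.4, 0, 0, 0, -1, 200],
  [0, 0, 0, 0, 0, 0, 200],
])

```text
clock: 33.98
position: [0.5532, -0.1845, 0.0527]
tool_rot: [-3.138, 0.001, 1.634]
force: [1.3, -0.3, -0.2]
grip_width: 0.018
```

Call:
carry_out([
  [0, -2.3, 0, 0, 0, -0.4, 200],
  [0, -2.3, 0, 0, 0, -0.4, 200],
  [0, 0, 0, 0, 0, 0, 200],
])

```text
clock: 34.23
position: [0.5493, -0.1848, 0.0529]
tool_rot: [-3.138, 0.001, 1.713]
force: [0.6, 0.6, 0.4]
grip_width: 0.0186
```

Call:
carry_out([
  [0, -1.5, 0, 0, 0, 0, 200],
  [0, 0, 0, 0, 0, 0, 200],
])

```text
clock: 34.4
position: [0.5478, -0.1847, 0.0529]
tool_rot: [-3.139, 0.001, 1.713]
force: [0.2, 0.5, 0.2]
grip_width: 0.0185
```

Call:
carry_out([
  [0, -1, 0, 0, 0, 0, 200],
  [0, 0, 0, 0, 0, 0, 200],
])

```text
clock: 34.57
position: [0.5467, -0.1848, 0.053]
tool_rot: [-3.139, 0.001, 1.716]
force: [-0.1, -0.3, -0.6]
grip_width: 0.0184
```

Call:
carry_out([
  [0, -1, 0, 0, 0, 0, 200],
  [0, 0, 0, 0, 0, 0, 200],
])

```text
clock: 34.73
position: [0.5464, -0.1848, 0.0531]
tool_rot: [-3.14, 0.001, 1.717]
force: [5.4, 1.9, -4.1]
grip_width: 0.0187
```

Call:
carry_out([
  [0, -1, 0, 0, 0, 0, 200],
  [0, 0, 0, 0, 0, 0, 200],
])

```text
clock: 34.9
position: [0.5462, -0.1848, 0.0532]
tool_rot: [3.141, 0.001, 1.717]
force: [10.6, 1.0, -8.0]
grip_width: 0.0183
```

Call:
carry_out([
  [0, -0.7, 0, 0, 0, 0, 200],
  [0, 0, 0, 0, 0, 0, 200],
])

```text
clock: 35.07
position: [0.5461, -0.1849, 0.0533]
tool_rot: [3.14, 0.0, 1.717]
force: [15.1, 0.5, -10.2]
grip_width: 0.0186
```

It is at the stop: the force climbs at the expected position. Now centre the fork, open it and lift off.

Call:
carry_out([
  [0, 4.5, 0, 0, 0, 0, 200],
  [0, 0, 0, 0, 0, 0, 150],
  [0, 0, 0, 0, 0, 0, 130],
  [0, 0, 0, 0, 0, 0, 130],
])

```text
clock: 35.4
position: [0.5481, -0.1846, 0.0528]
tool_rot: [-3.138, 0.001, 1.717]
force: [0.5, 0.4, -0.5]
grip_width: 0.0422
```

Call:
carry_out([
  [0, 0, -10, 0, 0, 0, 130],
  [0, 0, -25, 0, 0, 0, 130],
  [0, 0, -30, 0, 0, 0, 130],
  [0, 0, -30, 0, 0, 0, 130],
  [0, 0, -30, 0, 0, 0, 130],
])

```text
clock: 35.82
position: [0.5484, -0.1841, 0.18]
tool_rot: [-3.138, 0.001, 1.718]
force: [0.4, -0.7, -0.0]
grip_width: 0.0417
```

Call:
carry_out([
  [35, 0, 0, 0, 0, 0, 130],
  [35, 0, 0, 0, 0, 0, 130],
  [35, 0, 0, 0, 0, 0, 130],
  [35, 0, 0, 0, 0, 0, 130],
  [35, 0, 0, 0, 0, 0, 130],
])

```text
clock: 36.23
position: [0.5225, -0.01, 0.1786]
tool_rot: [-3.139, 0.001, 1.717]
force: [0.9, 0.8, 0.1]
grip_width: 0.042
```

Call:
carry_out([
  [35, 0, 0, 0, 0, 0, 130],
  [35, 0, 0, 0, 0, 0, 130],
  [35, 0, 0, 0, 0, 0, 130],
  [0, 0, 0, 0, 0, 0, 130],
  [0, 0, 0, 0, 0, 0, 130],
])

```text
clock: 36.65
position: [0.5073, 0.0944, 0.1785]
tool_rot: [-3.139, 0.001, 1.722]
force: [-0.0, -0.9, -0.1]
grip_width: 0.0418
```

```bash
python3 - <<'E'
from h import *
import pickle
p,R,s=pose();print(p,s['force'])
piv=np.array((.5572,-.2355))
for n in('top','scene'):
    f=bot.grab_frame(n);P=cloud(f);g=f['color'].astype(int).sum(2)
    m=(g<110)&(P[...,2]>.05)&(P[...,2]<.085)&(np.hypot(P[...,0]-.5495,P[...,1]+.184)<.04)
    q=P[m];print(n,'knob',m.sum(),q.mean(0).round(4) if len(q) else '')
    if len(q):
        d=q.mean(0)[:2]-piv;print(' clamp angle',1.719-np.arctan2(d[1],d[0]),'r',np.hypot(*d))
    j=(abs(P[...,0]-.5495)<.035)&(abs(P[...,1]+.186)<.022)&(P[...,2]>.031)&(P[...,2]<.044)&(g>130)
    q=P[j];print(' jaw',j.sum(),q.mean(0).round(4),np.median(q[:,2]))
    f0=pickle.load(open(n+'.pkl','rb'))
    d=np.abs(f['color'].astype(int)-f0['color']).sum(2)
    print(' changed blobs',[(c.round().tolist(),int(st[4])) for c,st in zip(*[a[1:] for a in cv2.connectedComponentsWithStats(cv2.morphologyEx((d>120).astype(np.uint8),cv2.MORPH_OPEN,np.ones((3,3))))[3:1:-1]]) if st[4]>12])
E
```

```text
[0.50729654 0.09440373 0.17853281] [-0.02310102 -0.9185133  -0.06370448]
top knob 0 
 jaw 0 [nan nan nan] nan
 changed blobs [([194.0, 104.0], 280), ([198.0, 118.0], 102), ([231.0, 136.0], 334), ([317.0, 204.0], 3873), ([172.0, 160.0], 46), ([187.0, 199.0], 1377), ([380.0, 178.0], 143), ([401.0, 177.0], 118), ([486.0, 282.0], 13056), ([173.0, 237.0], 642), ([523.0, 233.0], 1022), ([264.0, 241.0], 159), ([282.0, 246.0], 70), ([439.0, 358.0], 7516), ([515.0, 386.0], 15), ([342.0, 401.0], 43), ([526.0, 402.0], 38), ([533.0, 416.0], 21)]
scene knob 56 [ 0.5544 -0.1844  0.0649]
 clamp angle 0.09389466610933228 r 0.051166264693888706
 jaw 91 [ 0.558  -0.1828  0.0382] 0.038650516677689484
 changed blobs [([311.0, 14.0], 26), ([335.0, 17.0], 48), ([308.0, 18.0], 15), ([314.0, 18.0], 16), ([319.0, 18.0], 16), ([327.0, 18.0], 27), ([336.0, 30.0], 159), ([336.0, 42.0], 63), ([328.0, 51.0], 111), ([305.0, 58.0], 52), ([353.0, 59.0], 70), ([53.0, 64.0], 15), ([332.0, 126.0], 1760), ([64.0, 183.0], 8563), ([208.0, 224.0], 682), ([375.0, 222.0], 377), ([145.0, 233.0], 1005), ([173.0, 226.0], 83), ([228.0, 239.0], 84)]<stdin>:12: RuntimeWarning: Mean of empty slice.
  ret = um.true_divide(
  return _methods._mean(a, axis=axis, dtype=dtype,
  ret = ret.dtype.type(ret / rcount)
```

Call:
carry_out([
  [35, 0, 0, 0, 0, 0, 130],
  [35, 0, 0, 0, 0, 0, 130],
  [35, 0, 0, 0, 0, 0, 130],
  [35, 0, 0, 0, 0, 0, 130],
  [35, 0, 0, 0, 0, 0, 130],
])

```text
clock: 37.17
position: [0.4825, 0.2656, 0.1777]
tool_rot: [-3.139, 0.001, 1.715]
force: [1.0, 0.1, -0.1]
grip_width: 0.0421
```

```bash
python3 - <<'E'
from h import *
import pickle
piv=np.array((.5572,-.2355))
f=bot.grab_frame('top');P=cloud(f);g=f['color'].astype(int).sum(2)
m=(g<75)&(P[...,2]>.045)&(P[...,2]<.085)&(np.hypot(P[...,0]-.5495,P[...,1]+.184)<.045)
k=np.argwhere(m)[:,::-1]
if len(k):
    r=cv2.minAreaRect(k.astype(np.float32));c=plane(f,np.array(r[0]),.063)[0];d=c[:2]-piv
    print(len(k),r,c,'angle',1.719-np.arctan2(d[1],d[0]),np.hypot(*d))
print([[int(x*1e3) for x in P[v,u]]+[int(g[v,u])] for u,v in((353,202),(345,195),(360,205),(345,210))])
s=bot.grab_frame('scene');Q=cloud(s)
for n,f,C in(('top',f,P),('scene',s,Q)):
    for nm,x,y,h in(('short',.498,.088,.018),('fob',.43,-.03,.012)):
        j=(np.hypot(C[...,0]-x,C[...,1]-y)<.04)&(C[...,2]>h-.007)&(C[...,2]<h+.006)&(f['z_map']>0)
        f0=pickle.load(open(n+'.pkl','rb'));D=cloud(f0);i=(np.hypot(D[...,0]-x,D[...,1]-y)<.04)&(D[...,2]>h-.007)&(D[...,2]<h+.006)
        print(n,nm,D[i].mean(0).round(4) if i.any() else 0,C[j].mean(0).round(4) if j.any() else 0)
E
```

```text
[[371, -60, 776, 271], [377, -56, 771, 277], [368, -64, 780, 266], [364, -53, 783, 270]]
top short [0.4982 0.0882 0.0184] 0
top fob [ 0.4273 -0.0239  0.0125] 0
scene short [0.5037 0.089  0.018 ] [0.5042 0.089  0.0181]
scene fob [ 0.4354 -0.0224  0.0123] [ 0.4356 -0.0227  0.0124]
```

```bash
python3 - <<'E'
from h import *
piv=np.array((.5572,-.2355))
f=bot.grab_frame('scene');P=cloud(f);g=f['color'].astype(int).sum(2)
m=(g<75)&(abs(P[...,0]-.55)<.04)&(abs(P[...,1]+.184)<.025)&(P[...,2]>.03)
n,l,st,ce=cv2.connectedComponentsWithStats(m.astype(np.uint8));i=1+np.argmax(st[1:,4]);k=np.argwhere(l==i)[:,::-1]
r=cv2.minAreaRect(k.astype(np.float32));c=plane(f,np.array(r[0]),.063)[0]-[.0045,-.0007,0]
d=c[:2]-piv;print(st[i],r,c,'angle',1.719-np.arctan2(d[1],d[0]),np.hypot(*d),P[l==i][:,2].min(),P[l==i][:,2].max())
for q in(0,.15,.3): 
    a=1.719-q;print(q,project(f,[[*(piv+.052*np.array((np.cos(a),np.sin(a)))+[.0045,-.0007]),.063]]))
E
```

```text
[204 209   7  14  60] ((207.4016571044922, 215.58200073242188), (5.79428768157959, 13.218217849731445), 5.19442892074585) [ 0.55036469 -0.18202737  0.063     ] angle 0.021064938656225385 0.053907736700430434 0.04433165094915026 0.07981643689118434
0 [[206.62965002 215.31176504]]
0.15 [[206.28659816 217.46074662]]
0.3 [[205.45820875 219.61057422]]
```

Knob angle measures about 0.02 rad (pixel row 215.6; 0 rad would be 215.3 and 0.15 rad 217.5). The jaw top is at 38.6 mm, the bystanders I checked haven't moved, and the gripper is clear. Handing in.

```bash
python3 -c "
from workcell import bot
print(bot.job_done())"
```

```text
the job is handed in; nothing more can be done
None
```

The long jaw is seated channel-up in the carriage pocket, the hold-down arm is swung over it to its stop, and I handed the job in at about 37 s. No verdict was reported.

- **Turning and seating:** I gripped the jaw by its ends and rolled it 90° twice on the bench. I then regripped it from above and lowered it into the pocket; the wrist force read at most about 9 N as it touched the floor. The hold-down arm was swung over only afterwards, with the knob held loosely between the fingers, until the force rose to about 15 N at the stop.
- **Last checks, jaw and arm:**
  - The jaw's rib tops measured about 38.5 mm before the swing and 38.6 mm after, against 38 mm expected.
  - The arm angle measured about 0.02 rad, after correcting for a bias in the scene camera.
  - The gripper was open and well clear.
- **Last checks, other things:** the short jaw and the fob had moved less than 1 mm. I did not re-measure the other bystanders one by one.
- **What disagreed or was missing:**
  - The robot's arm blocked the top camera at the end, so the final checks rest on the scene camera alone.
  - The two cameras disagreed by about 2 mm along x. I aimed between them, and the jaw went in without touching the rim.
  - The arm angle before the bias correction read 0.09 rad, still inside the 0.15 limit.

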